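Return the empty screw cassette

TASK

Take the empty, orange-capped cassette out of the sloping screw dispenser: push it in until its latch trips, so that it springs up, then draw it out. Stand it upright in the grey return tray, in line with the orange-capped cassette already there and flush against it with no gap, and let go. Leave the blue-capped cassette latched in the dispenser, and don't knock the other things about.

Things in the scene. Friction and masses are not known exactly. Their poses are not given: they have to be found in the camera images.
- dock: Fixed green screw dispenser, 186 mm deep, 160 wide. Its grey top slopes 30 deg, facing own -x (the robot) and up, with two bay mouths (83 x 39 mm) at own y = +42 (left) and -42 mm (right). Bays are square to the slope: the way out is (-sin30, 0, cos30) in own axes. Origin on the bench, 128 mm straight below the point midway between the mouths; x to the back, y left, z up.
- empty: The cassette to move: 80 (own x) x 36 (y) x 90 mm tall (z), white, upper 34 mm an orange cap, 0.15 to 0.24 kg, loose. Origin: centre of its underside, z towards the cap. Starts in either bay, leaning 30 deg with it, 36 mm side across the dispenser, 6 mm of cap proud of the slope; sprung up it stands 44 mm proud with 46 mm still inside, loose with 1.5 mm play each side.
- full: The other cassette in the dispenser, same size, white with a blue cap and screws in its window; origin at the centre of its underside. Stays latched in its bay.
- bay_left (a joint): Sprung lift under the cassette in the left bay (own +y), m along the bay: 0 latched, negative when pressed deeper, +0.038 sprung up. The latch trips when pushed 4 to 5 mm deeper (10 to 13 N; hard stop at 8 mm); let go, the cassette then rises 38 mm within about half a second, onto a light spring. Once tripped it does not catch again.
- bay_right (a joint): The same for the right bay (dispenser's own -y).
- tray: Fixed grey return tray, 240 mm (own x) x 110 mm x 14 mm high, walls 5 mm thick, floor 5 mm thick. Origin at the centre of its underside; own x points roughly away from the robot.
- parked: Empty cassette already in the tray, same size and look as the one to move; origin at the centre of its underside. Loose, upright, a few mm from the tray's far (+x) end wall, own x along the tray. The moved one belongs on its -x (robot's) side, narrow 36 x 90 mm end face to end face: its centre then lies 80 mm from this one's along this one's -x.
- tin: Bystander: closed paint tin, 84 mm diameter, 102 mm tall; origin at the centre of its underside.
- tape: Bystander: yellow tape roll lying flat, 72 mm diameter, 20 mm high; origin at the centre of its underside.
- brush: Bystander: paint brush lying on the bench, roughly along world y.
- screwbox: Bystander: open blue box of screws, 100 x 80 x 45 mm; origin at the centre of its underside.
Things that resemble listed ones, but are neither listed nor needed, are in the scene too. Leave any turquoise look-alike of the empty alone. What is shaped like the full but green is not meant.

How it is judged:
By the outcome, as a careful person would: the job done as asked, in the order asked, and still so for the second after the job is handed in, with the robot touching nothing.
It also fails if it takes over 50 s, if anything falls off the work surface, if the arm or the gripper's body presses on something with over 40 N, if the wrist force passes 120 N, or if a joint passes its speed limit or range.

ROBOT

A 6-joint arm with a two-finger parallel gripper is mounted at the origin on the work surface. World frame = base frame: x ahead of the robot, y to its left, z up, the work surface at z = 0. Lengths are in mm, angles in rad, forces in N, time in s.
With the tool pointing down it reaches from about 350 to 950 mm from the base axis. Payload 17.4 kg.
Tool frame: the origin (TCP) lies midway between the tips of the shut fingers; the grasp point (between the pads) lies 19 mm behind it (bot.tcp_to_grasp is the distance from the TCP to the grasp point, in mm); z points along the fingers, y is the direction in which the jaws open and shut (so a half turn about z gives the same grasp; the last joint's range is limited). The gripper opens to 93 mm and grips with 3 to 60 N. Pads are 15 mm wide; open, the fingers measure 128 mm over their backs; the gripper's body (75 mm by 188 mm) begins 65 mm behind the grasp point.
Start: joints at [1.156, 0.116, 1.442, -0, 1.584, -0.038], TCP at [248.372, 627.649, 218.646] pointing down, gripper open.
Joint ranges: [-2.83, 2.83], [-0.83, 2.19], [0.07, 2.5], [-1.14, 4.28], [0.01, 3], [-2.97, 2.97]. Speed limits (rad/s): [1.89, 1.89, 2.22, 3.14, 3.14, 3.14].

INTERFACE

Orientations are given as a rotation vector (axis times angle).
In Python, from plant import bot gives the robot as it stands.
- The arm moves only by the tool play_rows, never from a script. Its argument "rows" is a list that holds one entry, the list of rows, each a list of 4 numbers: the shift along the tool's x, y, z in units of 50 mm (1.0 is 50 mm), then the turn about the tool's z in units of 5 degrees (1.0 is 5 degrees). A call has 1 to 20 rows; each row is the pose to reach, as a shift and turn from the pose commanded when the call began, along the tool's axes at that moment; what a row does not reach only later rows make up. A row lasts 1/10 s, in which the tool goes at most 50 mm and 8.59 degrees, less where a joint would pass 70% of its speed; a pose out of reach is approached as far as the arm can. A call with a gripper value outside its range is refused whole. "fingers" is the closure, from -1 (fully open) to 1 (shut), set as the call begins (left out, the last holds). The fingers move at their own pace and stop on an object; "squeeze" is the grip in N (left out, the last holds). Time passes only in rows, so rows that repeat a pose let the fingers close. It gives the time, the measured TCP pose, the force and the opening at its end, in the units of the state.
- bot.state(): the state, without advancing time (a new reading comes with each control period).
- bot.read_camera(name): name is "side" or "top" or "wrist"; returns a dict with "color" (400x640x3 uint8, blue, green, red), "intrinsics" (3x3 intrinsics, pixels), "view" (4x4, takes a point from world to camera coordinates); the wrist camera has in their place "hand_eye" (4x4, takes a point from camera to tool coordinates, whose origin is the TCP and whose axes are the flange's). Camera axes: x right, y up, looking along -z (the intrinsics and any distortion apply to the point x, -y, -z); pixel columns grow to the right and rows downward; lengths in mm; the calibration is good to about 2 mm. A picture is of the moment at which its call begins: read the wrist's pose just before it. There is no depth.
- bot.job_done(): hands the job in, once; it reports no verdict.
Trained networks look in the newest picture that a camera, given by its name, has taken for a name from the list of things; names that differ only in an ending like _2 or _b are one class to them, and where a whole thing is asked for, a point or a joint stands for the part that bears it (a point fixed in the world has none). Each returns a list of dicts, best first, with "score" (0 to 1); they miss things now and then, are a little off and sometimes report something else, mostly with a low value. They report only what shows in the picture. A call takes as long as a camera call. They do not tell look-alikes from the thing itself.
- bot.recognise(camera, thing): "box" ([left, top, right, bottom] in pixels, round what is visible of it).
The state is a dict: "clock": time; "joints": joint angles; "qd": joint speeds; "effort": joint torques, N m; "tcp_pos": TCP position; "orientation": TCP orientation; "force": force on the tool from outside, world axes, zero at the start; "torque": the same for the moment, N m; "opening": finger opening in mm.
Only numpy, scipy, OpenCV 4.12 (cv2) and the standard library are available. Lean on these libraries where they do the work, as an engineer would, in place of code of your own. Each camera call takes 0.05 s, during which the arm holds its last target.

## Working session

There is one attempt and no reset: what is moved stays moved. The work goes in short steps, Python scripts to look and compute and a tool call to move; the robot and the scene stay as the last step left them, time stands still between calls to the robot, and variables do not carry over. Pictures are saved under pics/ and viewed, and the job is handed in when it is done.

Besides the shell and the picture viewer there is one more tool, called after "Call:" by a JSON object that holds its "method" and its "body", one argument or row to a line. play_rows: Moves the arm, as the interface text tells. Its arguments: {"type":"object","properties":{"rows":{"type":"array","items":{"type":"array","items":{"type":"array","items":{"type":"number"}}}},"fingers":{"type":"number"},"squeeze":{"type":"number"}},"required":["rows"]}

```bash
ls; mkdir -p pics; python3 - <<'E'
from plant import bot
import cv2,json
print(bot.state())
for c in ["side","top","wrist"]:
    r=bot.read_camera(c); cv2.imwrite(f"pics/{c}0.png",r["color"])
    print(c,r["intrinsics"].tolist(), {k:v.tolist() if hasattr(v,'tolist') else v for k,v in r.items() if k not in("color","intrinsics")})
    for t in ["dock","empty","full","tray","parked","tin","tape","screwbox","brush"]:
        print(t,[(round(d["score"],2),[round(x) for x in d["box"]]) for d in bot.recognise(c,t)[:4]])
E
```

```text
pics
{'clock': 0.0, 'joints': array([ 1.15621283e+00,  1.16496621e-01,  1.44228200e+00,  1.69530311e-05,
        1.58399939e+00, -3.78323434e-02]), 'qd': array([-0.00074151,  0.00191629, -0.00031014, -0.00133879,  0.0009697 ,
        0.0004053 ]), 'effort': array([-2.13703170e-03, -7.21283484e+01, -6.22628903e+01,  7.79781584e-02,
        2.38811265e-02, -1.04287137e-04]), 'tcp_pos': array([248.27251206, 627.45664257, 217.88762238]), 'orientation': array([-5.88252197e-01, -3.08573919e+00,  1.80837247e-03]), 'force': array([0.64679423, 0.08951696, 0.51668525]), 'torque': array([ 0.01094343, -0.00647226, -0.031301  ]), 'opening': 92.87227205631048}
side [[365.25321512615284, 0.0, 328.9370812889742], [0.0, 365.25321512615284, 199.56891855834317], [0.0, 0.0, 1.0]] {'view': [[0.9708564837295663, -0.23946817699012005, -0.00962705610715663, -521.2797507981198], [0.18582784590655366, 0.7268042195395374, 0.6612288848388688, -165.85451607733935], [-0.15134629062514862, -0.643747325173901, 0.7501224444352108, -950.7793560566329], [0.0, 0.0, 0.0, 1.0]]}
dock [(0.68, [288, 107, 359, 197])]
empty 
[... 1095 characters left out ...]
65, [356, 149, 400, 237])]
tin [(0.6, [453, 168, 493, 202])]
tape [(0.66, [310, 204, 336, 229])]
screwbox [(0.57, [370, 147, 390, 186])]
brush [(0.83, [284, 243, 359, 260])]
wrist [[287.99167248995127, 0.0, 316.43493517986025], [0.0, 287.99167248995127, 198.3792195430082], [0.0, 0.0, 1.0]] {'hand_eye': [[0.00046371524711929103, 0.9682892175484354, 0.24983149550768652, 69.16200070779395], [0.9999997042617436, -0.00029572608865650364, -0.0007099454239217133, -0.6506152648050323], [-0.0006135508080415992, 0.2498317508354734, -0.9682890683209672, -166.39890042377354], [0.0, 0.0, 0.0, 1.0]]}
dock []
empty [(0.57, [157, 267, 164, 275])]
full []
tray []
parked []
tin []
tape []
screwbox []
brush []
```

View pics/top0.png

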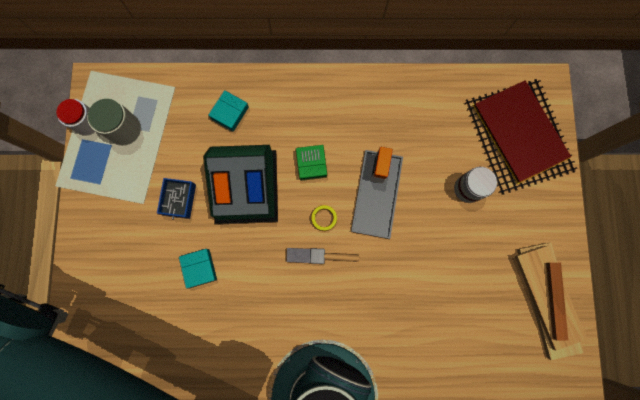

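View pics/side0.png

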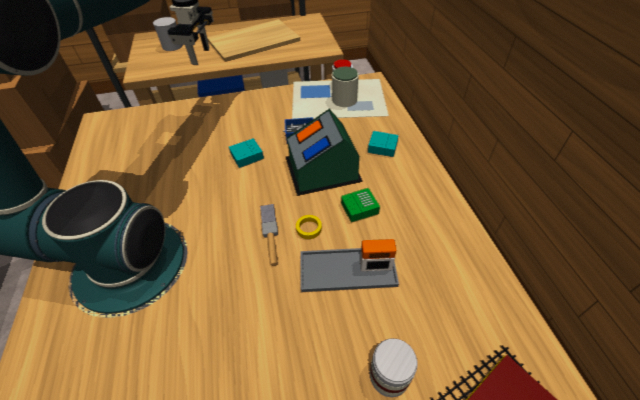

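```bash
python3 - <<'E'
import cv2
a=cv2.imread('pics/top0.png');b=cv2.imread('pics/side0.png')
cv2.imwrite('pics/top0c.png',cv2.resize(a[130:250,190:410],None,fx=3.6,fy=3.6,interpolation=cv2.INTER_CUBIC))
cv2.imwrite('pics/side0c.png',cv2.resize(b[100:300,270:410],None,fx=3,fy=3,interpolation=cv2.INTER_CUBIC))
E
```

```text
(no output)
```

View pics/top0c.png

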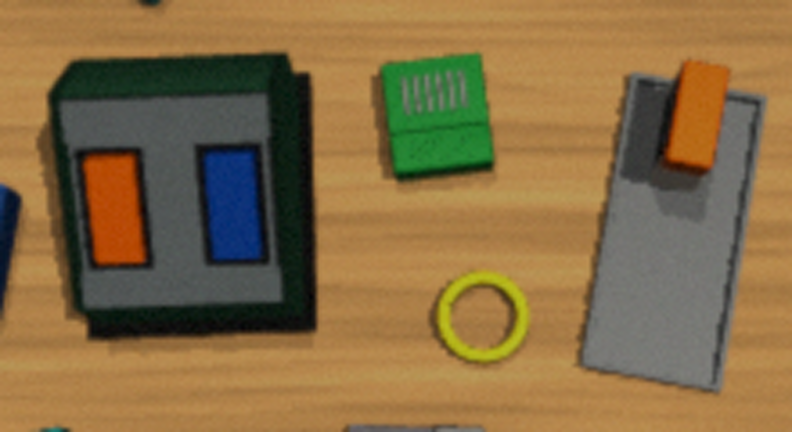

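View pics/side0c.png

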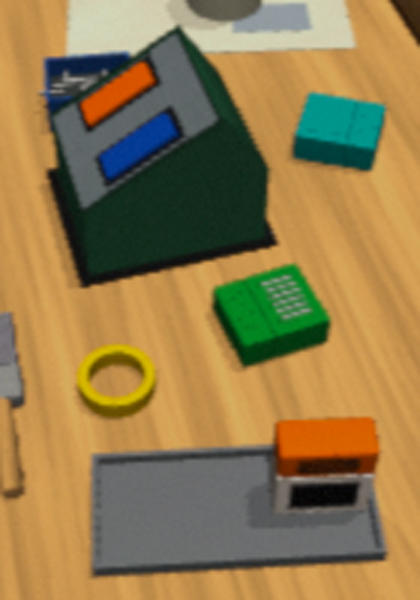

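The things that could be mistaken for the empty are:
- the orange cap in the dispenser's left bay, top px (222,188)
- the orange cap in the tray, (383,163), which is parked
- the turquoise blocks at (229,110) and (197,268)
- the blue cap at (255,187), which is full
- the green block at (311,161)

By the description the empty is the one at (222,188), in the left bay, and the crop confirms it.

Next I'll measure the poses.

```bash
cat > h.py <<'E'
import numpy as np,cv2
from scipy.spatial.transform import Rotation as R
from scipy.optimize import least_squares
def camof(r,tcp=None,ori=None):
    K=r["intrinsics"]
    if "view" in r: V=np.array(r["view"])
    else:
        T=np.eye(4);T[:3,:3]=R.from_rotvec(ori).as_matrix();T[:3,3]=tcp
        V=np.linalg.inv(T@np.array(r["hand_eye"]))
    return K,V
def proj(K,V,P):
    P=np.atleast_2d(P); c=P@V[:3,:3].T+V[:3,3]
    return np.c_[K[0,2]+K[0,0]*c[:,0]/-c[:,2],K[1,2]+K[1,1]*(-c[:,1])/-c[:,2]]
def ray(K,V,uv,z):
    d=np.array([(uv[0]-K[0,2])/K[0,0],-(uv[1]-K[1,2])/K[1,1],-1.])
    Rm=V[:3,:3]; o=-Rm.T@V[:3,3]; d=Rm.T@d
    return o+d*(z-o[2])/d[2]
def pose(x,y,yaw,P):
    c,s=np.cos(yaw),np.sin(yaw); P=np.atleast_2d(P)
    return np.c_[x+c*P[:,0]-s*P[:,1],y+s*P[:,0]+c*P[:,1],P[:,2]]
S,C=.5,np.sqrt(.75)
def slope(u,v,n):  # slope coords: u up-slope, v left, n out; origin midway between mouths
    return np.array([C*u-S*n, v, 128+S*u+C*n])
def hull_mask(K,V,P,shape,off=(0,0)):
    m=np.zeros(shape,np.uint8); p=proj(K,V,P)*16
    cv2.fillConvexPoly(m,cv2.convexHull(np.round(p).astype(np.int32)),255,shift=4); return m
def orange(im):
    h=cv2.cvtColor(im,cv2.COLOR_BGR2HSV); return cv2.inRange(h,(5,170,90),(16,255,255))
def blue(im):
    h=cv2.cvtColor(im,cv2.COLOR_BGR2HSV); return cv2.inRange(h,(108,150,60),(125,255,255))
def comp(m,near):
    n,l,st,ce=cv2.connectedComponentsWithStats(m)
    best=min((i for i in range(1,n) if st[i,4]>15),key=lambda i:np.hypot(*(ce[i]-near)))
    return (l==best).astype(np.uint8)*255,ce[best],st[best]
E
python3 - <<'E'
from h import *
from plant import bot
import pickle
D={}
for c in["side","top"]:
    D[c]=bot.read_camera(c)
pickle.dump(D,open('fix.pkl','wb'))
for c,pts in(("top",dict(empty=(222,188),full=(255,187),parked=(383,163))),("side",dict(empty=(309,131),full=(316,148),parked=(379,249)))):
    K,V=camof(D[c])
    for k,p in pts.items():
        im=D[c]["color"]; m,ce,st=comp(blue(im) if k=="full" else orange(im),np.array(p))
        cn=max(cv2.findContours(m,cv2.RETR_EXTERNAL,cv2.CHAIN_APPROX_NONE)[0],key=len)
        z=90+5 if k=="parked" else 131
        print(c,k,ce.round(1),st,cv2.minAreaRect(cn),ray(K,V,ce,z).round(1))
K,V=camof(D["top"])
for p in [(355,233),(391.5,238.5),(402,156.5),(365,150)]: print(ray(K,V,p,14).round(1))
for p,n in [((323.5,218),'tape'),((473,185),'tin'),((311,161),'green')]: print(n,ray(K,V,p,20).round(1))
E
```

```text
top empty [221.3 187.5] [213 173  17  31 424] ((221.2079315185547, 187.57920837402344), (30.249130249023438, 14.229031562805176), 84.2894058227539) [539.7 259.3 131. ]
top full [254.2 186.5] [247 172  16  30 415] ((254.18202209472656, 186.5254364013672), (29.944332122802734, 13.915542602539062), 85.42607879638672) [542.3 175.4 131. ]
top parked [383.4 161. ] [375 146  18  31 383] ((383.53192138671875, 161.15269470214844), (13.49732780456543, 29.080078125), 10.007980346679688) [ 618.7 -163.4   95. ]
side empty [308.6 130.5] [297 120  25  22 236] ((308.3990783691406, 130.62168884277344), (8.77431869506836, 27.235139846801758), 55.61965560913086) [538.7 257.2 131. ]
side full [315.7 148.1] [303 138  27  22 260] ((315.5768737792969, 148.11538696289062), (9.152552604675293, 28.56705665588379), 56.30992889404297) [541.9 173.1 131. ]
side parked [378.5 246.8] [361 239  36  20 544] ((378.57421875, 248.1329803466797), (18.844179153442383, 35.00930404663086), 87.39744567871094) [ 616.7 -169.7   95. ]
[433.4 -91.9  14. ]
[ 417.9 -193.3   14. ]
[ 653.3 -230.9   14. ]
[ 672.6 -124.9   14. ]
tape [474.8  -4.2  20. ]
tin [ 568.3 -428.    20. ]
green [638.5  30.6  20. ]
```

Call:
{"method": "play_rows", "body": {
  "rows": [
    [[-0.5,-0.35,-0.4,-0.4],[-1.2,-0.8,-0.8,-0.8],[-2,-1.35,-1.2,-1.3],[-2.8,-1.9,-1.64,-1.8],[-3.6,-2.45,-1.64,-2.3],[-4.4,-3,-1.64,-2.8],[-5.2,-3.55,-1.64,-3.3],[-6,-4.1,-1.64,-3.7],[-6.7,-4.6,-1.64,-4.1],[-7.3,-5,-1.64,-4.4],[-7.7,-5.3,-1.64,-4.68],[-8.02,-5.47,-1.64,-4.68],[-8.02,-5.47,-1.64,-4.68],[-8.02,-5.47,-1.64,-4.68],[-8.02,-5.47,-1.64,-4.68]]
  ],
  "fingers": 1
}}

```text
clock: 3.1
tcp_pos: [520.2, 226.5, 300.7]
orientation: [0.051, -3.141, -0.0]
force: [-1.0, -0.7, -0.6]
opening: 0.4
```

```bash
python3 - <<'E'
from h import *
from plant import bot
import pickle
s=bot.state(); r=bot.read_camera("wrist"); print(s["clock"],s["tcp_pos"],s["orientation"],s["qd"].round(3),s["force"],s["opening"],s["joints"])
pickle.dump((s,r),open('w1.pkl','wb')); cv2.imwrite('pics/w1.png',r["color"])
E
```

```text
3.1 [520.1759429  226.45820278 300.71285884] [ 5.06154538e-02 -3.14117599e+00 -2.46468878e-04] [ 0.006 -0.001 -0.    -0.     0.001 -0.003] [-1.04441286 -0.69807909 -0.63036738] 0.35206631603640615 [ 3.65561196e-01 -1.28264810e-01  1.55332057e+00  1.52076341e-04
  1.71649151e+00 -1.23743733e+00]
```

View pics/w1.png

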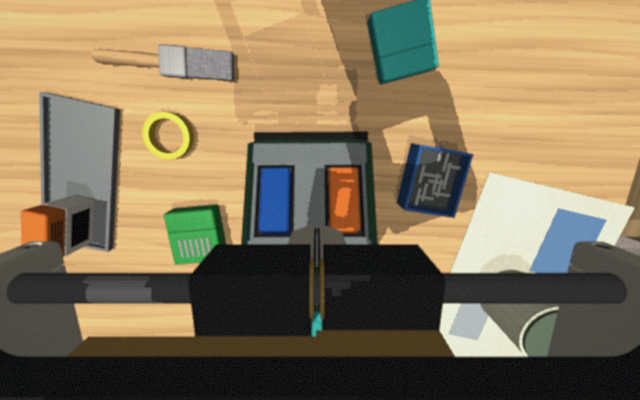

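```bash
cat > fitdock.py <<'E'
from h import *
import pickle
from scipy.optimize import least_squares
D=pickle.load(open('fix.pkl','rb')); s,w=pickle.load(open('w1.pkl','rb'))
D["wrist"]=w
pts=dict(top=((222,188),(255,187)),side=((309,131),(316,148)),wrist=((344,201),(275,200)))
obs=[]
def orange2(im):
    h=cv2.cvtColor(im,cv2.COLOR_BGR2HSV); return cv2.inRange(h,(2,150,60),(18,255,255))
for c in pts:
    K,V=camof(D[c],s["tcp_pos"],s["orientation"])
    for f,p,v in((orange2,pts[c][0],42),(blue,pts[c][1],-42)):
        m,ce,st=comp(f(D[c]["color"]),np.array(p))
        cn=max(cv2.findContours(m,cv2.RETR_EXTERNAL,cv2.CHAIN_APPROX_NONE)[0],key=len)
        m=np.zeros_like(m);cv2.fillPoly(m,[cv2.convexHull(cn)],255)
        M=cv2.moments(m,True); th=.5*np.arctan2(2*M['mu11'],M['mu20']-M['mu02'])
        obs.append((c,K,V,v,M['m10']/M['m00'],M['m01']/M['m00'],th,M['m00']))
def pred(p,o):
    P=np.array([slope(u,o[3]+v,n) for u in(-40,40) for v in(-18,18) for n in(0,6)])
    q=proj(o[1],o[2],pose(*p,P)).astype(np.float32)*8
    M=cv2.moments(cv2.convexHull(q))
    return M['m10']/M['m00']/8,M['m01']/M['m00']/8,.5*np.arctan2(2*M['mu11'],M['mu20']-M['mu02']),M['m00']/64
def res(p,sel):
    r=[]
    for o in obs:
        if o[0] not in sel: continue
        a=pred(p,o); k=1.0
        dth=(a[2]-o[6]+np.pi/2)%np.pi-np.pi/2
        r+= [a[0]-o[4],a[1]-o[5],dth*8]
    return r
for sel in(["top"],["side"],["wrist"],["top","side","wrist"]):
    f=least_squares(res,[541,217,.03],args=(sel,),x_scale=[1,1,.01],diff_step=1e-3)
    print(sel,f.x[:2].round(1),np.degrees(f.x[2]).round(2),np.round(f.fun,1))
print([(o[0],round(o[7]),round(pred(f.x,o)[3])) for o in obs])
E
python3 fitdock.py
```

```text
['top'] [541.6 217.1] 1.87 [-0. -0. -0.  0.  0. -0.]
['side'] [541.7 215.4] 1.36 [-0.   0.   0.1  0.  -0.  -0. ]
['wrist'] [539.6 218. ] 3.03 [ 0.1 -0.   0.1 -0.1  0.  -0. ]
['top', 'side', 'wrist'] [540.2 217.7] 2.64 [-0.3  0.7 -0.1 -0.3  0.3 -0.1 -0.9 -0.3 -0.  -0.4 -0.5 -0.1 -0.2  0.7
  0.2 -0.4  0.3  0. ]
[('top', 485, 446), ('top', 437, 439), ('side', 272, 243), ('side', 275, 278), ('wrist', 2050, 1978), ('wrist', 2088, 1994)]
```

```bash
cat >> h.py <<'E'
def units(s,target,yaw_toolx_deg=None,base=None):
    """world target TCP -> tool units from state s"""
    Rm=R.from_rotvec(s["orientation"]).as_matrix()
    d=Rm.T@(np.array(target)-s["tcp_pos"])/50
    cur=np.degrees(np.arctan2(Rm[1,0],Rm[0,0]))
    t=0 if yaw_toolx_deg is None else -(((yaw_toolx_deg-cur+180)%360)-180)/5
    return d.round(3),round(t,3),round(cur,2)
E
python3 - <<'E'
from h import *
from plant import bot
s=bot.state()
y=np.radians(2.5);d=np.array([.5*np.cos(y),.5*np.sin(y),-C])
c=np.array([530,259.1,134.5])
print(units(s,c-25*d,182.5),units(s,c-8*d,182.5), units(s,c+10*d))
E
```

```text
(array([0.032, 0.641, 2.893]), np.float64(-0.127), np.float64(-178.13)) (array([-0.138,  0.643,  3.187]), np.float64(-0.127), np.float64(-178.13)) (array([-0.318,  0.645,  3.499]), 0, np.float64(-178.13))
```

Call:
{"method": "play_rows", "body": {
  "rows": [
    [[0.03,0.3,0.6,-0.06],[0.03,0.64,1.4,-0.13],[0.03,0.64,2.2,-0.13],[0.03,0.64,2.7,-0.13],[-0.05,0.64,3.03,-0.13],[-0.14,0.64,3.19,-0.13],[-0.14,0.64,3.19,-0.13],[-0.14,0.64,3.19,-0.13]]
  ]
}}

```text
clock: 3.95
tcp_pos: [527.2, 258.2, 142.5]
orientation: [-0.067, 3.14, 0.001]
force: [0.1, -0.1, 0.5]
opening: 0.3
```

```bash
python3 - <<'E'
from h import *
from plant import bot
s=bot.state();print(s["tcp_pos"],s["force"],s["qd"].round(3))
r=bot.read_camera("wrist");cv2.imwrite('pics/w2.png',cv2.resize(r["color"][100:340,200:440],None,fx=2.4,fy=2.4))
r=bot.read_camera("side");cv2.imwrite('pics/s2.png',cv2.resize(r["color"][60:220,230:430],None,fx=3.5,fy=3.5))
E
```

```text
[527.17655396 258.24231256 142.45651419] [ 0.11757576 -0.05732715  0.46741376] [-0.001 -0.012 -0.001 -0.001  0.001 -0.   ]
```

View pics/w2.png

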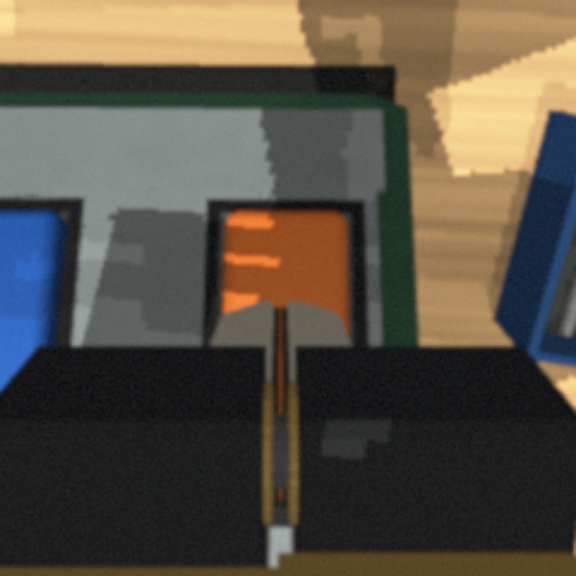

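View pics/s2.png

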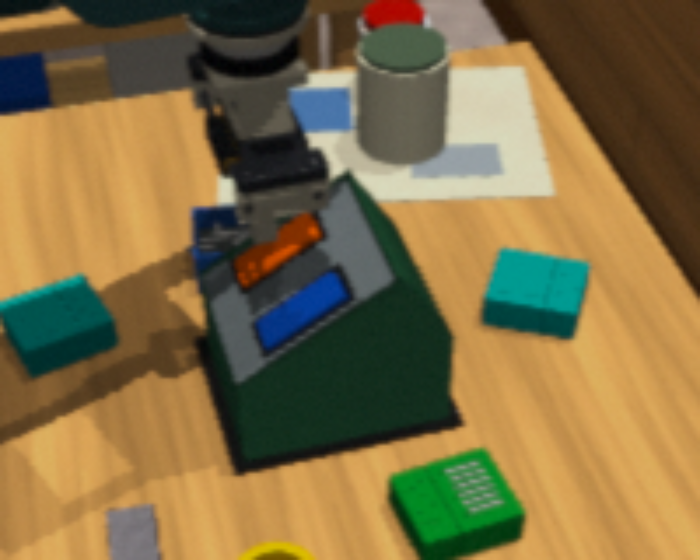

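Call:
{"method": "play_rows", "body": {
  "rows": [
    [[-0.03,0,0.05,0],[-0.06,0,0.1,0],[-0.09,0,0.15,0],[-0.11,0,0.19,0]]
  ]
}}

```text
clock: 4.45
tcp_pos: [532.2, 258.3, 132.1]
orientation: [-0.067, 3.141, 0.0]
force: [-4.2, -1.0, 8.9]
opening: 0.4
```

Call:
{"method": "play_rows", "body": {
  "rows": [
    [[-0.015,0,0.026,0],[-0.03,0,0.052,0],[-0.03,0,0.052,0]]
  ]
}}

```text
clock: 4.75
tcp_pos: [533.7, 258.4, 129.6]
orientation: [-0.067, 3.141, 0.0]
force: [-4.7, -0.3, 7.5]
opening: 0.4
```

Call:
{"method": "play_rows", "body": {
  "rows": [
    [[-0.01,0,0.017,0],[-0.02,0,0.035,0],[-0.02,0,0.035,0]]
  ]
}}

```text
clock: 5.05
tcp_pos: [534.7, 258.4, 127.9]
orientation: [-0.067, 3.141, 0.0]
force: [-4.3, -1.0, 8.3]
opening: 0.3
```

Call:
{"method": "play_rows", "body": {
  "rows": [
    [[0.08,0,-0.14,0],[0.3,0,-0.52,0],[0.6,0,-1.04,0],[0.9,0,-1.56,0],[1,0,-1.9,0],[1,0,-2.2,0],[1,0,-2.4,0],[1,0,-2.4,0]]
  ],
  "fingers": -1
}}

```text
clock: 5.85
tcp_pos: [485.4, 256.3, 248.1]
orientation: [-0.067, 3.14, 0.001]
force: [-0.2, -0.6, 0.5]
opening: 59.6
```

```bash
python3 - <<'E'
from h import *
from plant import bot
import pickle
s=bot.state();print(s["tcp_pos"],s["force"],s["qd"].round(3))
r=bot.read_camera("wrist");cv2.imwrite('pics/w3.png',r["color"]);pickle.dump((s,r),open('w3.pkl','wb'))
r=bot.read_camera("side");cv2.imwrite('pics/s3.png',cv2.resize(r["color"][60:220,230:430],None,fx=3.5,fy=3.5))
E
```

```text
[485.3752091  256.29756981 248.10541093] [-0.20128647 -0.6129582   0.49774171] [-0.     0.011  0.032 -0.002 -0.019  0.001]
```

View pics/w3.png

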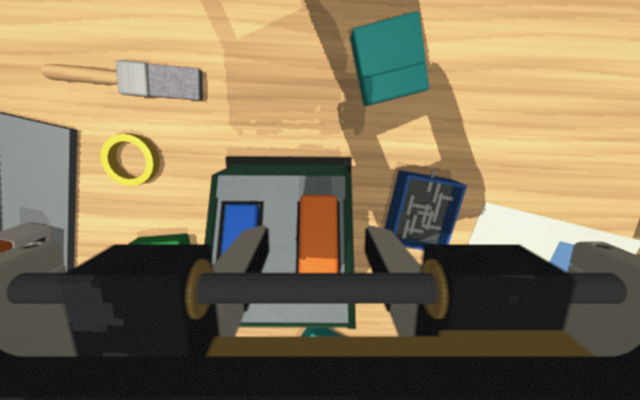

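View pics/s3.png

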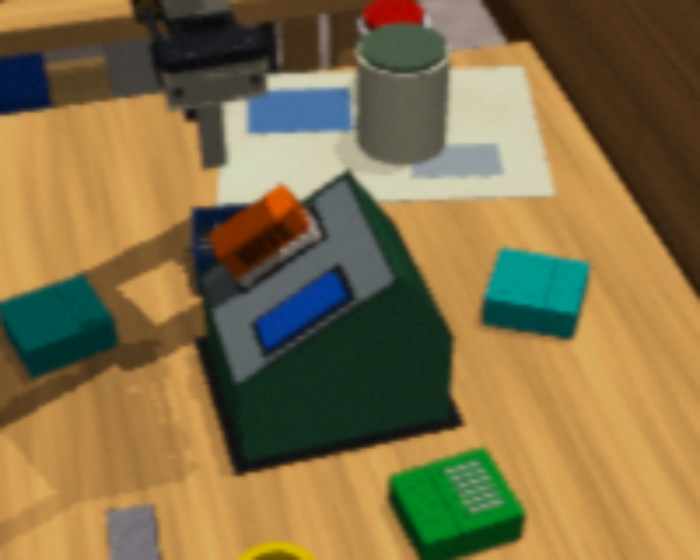

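```bash
python3 - <<'E'
from h import *
from plant import bot
s=bot.state()
print(units(s,(524,259.2,210),182.5),units(s,(524,259.2,133.5),182.5))
E
```

```text
(array([-0.785,  0.029,  0.724]), np.float64(-0.01), np.float64(-177.55)) (array([-0.787,  0.03 ,  2.254]), np.float64(-0.01), np.float64(-177.55))
```

Call:
{"method": "play_rows", "body": {
  "rows": [
    [[-0.25,0.03,0,0],[-0.6,0.03,0.1,0],[-0.79,0.03,0.4,0],[-0.79,0.03,0.9,0],[-0.79,0.03,1.5,0],[-0.79,0.03,2,0],[-0.79,0.03,2.25,0],[-0.79,0.03,2.25,0],[-0.79,0.03,2.25,0]]
  ]
}}

```text
clock: 6.85
tcp_pos: [524.4, 259.5, 135.3]
orientation: [-0.067, 3.141, 0.0]
force: [-0.7, 0.2, 0.2]
opening: 93.0
```

Call:
{"method": "play_rows", "body": {
  "rows": [
    [[0,0,0,0],[0,0,0,0],[0,0,0,0],[0,0,0,0],[0,0,0,0],[0,0,0,0]]
  ],
  "fingers": 1,
  "squeeze": 15
}}

```text
clock: 7.45
tcp_pos: [524.1, 259.4, 134.9]
orientation: [-0.067, 3.141, 0.0]
force: [-0.5, 0.0, -0.7]
opening: 49.7
```

```bash
python3 - <<'E'
from h import *
from plant import bot
s=bot.state();print(s["tcp_pos"],s["force"],s["opening"],s["clock"])
r=bot.read_camera("side");cv2.imwrite('pics/s4.png',cv2.resize(r["color"][60:220,230:430],None,fx=3.5,fy=3.5))
E
```

```text
[524.05175491 259.38319298 134.8745942 ] [-0.5366756   0.04229354 -0.66810957] 49.727318156660736 7.45
```

View pics/s4.png

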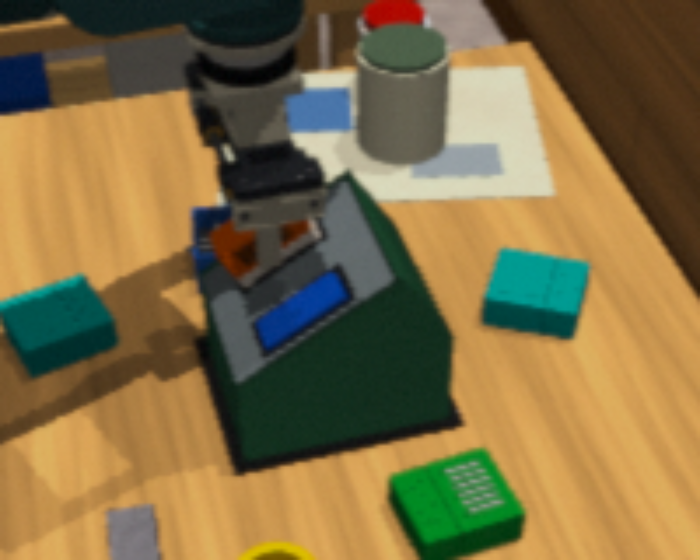

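Still closing, about 75 mm/s.

Call:
{"method": "play_rows", "body": {
  "rows": [
    [[0,0,0,0],[0,0,0,0],[0,0,0,0],[0,0,0,0]]
  ]
}}

```text
clock: 7.9
tcp_pos: [524.0, 259.4, 134.8]
orientation: [0.067, -3.141, -0.0]
force: [0.2, 0.7, -0.8]
opening: 36.2
```

Call:
{"method": "play_rows", "body": {
  "rows": [
    [[0.05,0,-0.087,0],[0.12,0,-0.208,0],[0.2,0,-0.346,0],[0.28,0,-0.485,0],[0.36,0,-0.624,0],[0.44,0,-0.762,0],[0.52,0,-0.9,0],[0.6,0,-1.04,0],[0.68,0,-1.18,0],[0.68,0,-1.4,0],[0.68,0,-1.4,0],[0.68,0,-1.4,0]]
  ]
}}

```text
clock: 9.1
tcp_pos: [490.3, 257.9, 205.0]
orientation: [-0.067, 3.14, 0.0]
force: [-0.5, 0.5, -2.8]
opening: 36.0
```

```bash
python3 - <<'E'
from h import *
from plant import bot
import pickle
s=bot.state();print(s["tcp_pos"],s["force"],s["opening"],s["clock"])
D={"s":s}
for c in("side","top","wrist"):
    D[c]=bot.read_camera(c)
pickle.dump(D,open('d5.pkl','wb'))
a=cv2.resize(D["side"]["color"][60:220,230:430],None,fx=3.5,fy=3.5)
cv2.imwrite('pics/s5.png',a);cv2.imwrite('pics/w5.png',D["wrist"]["color"])
E
```

```text
[490.25783488 257.94011703 204.98042645] [-0.49704282  0.54966525 -2.83414788] 35.983116807769356 9.1
```

View pics/s5.png

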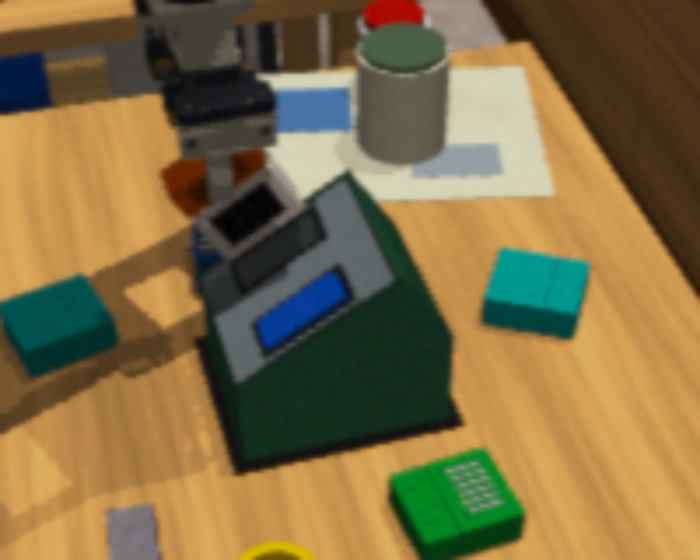

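View pics/w5.png

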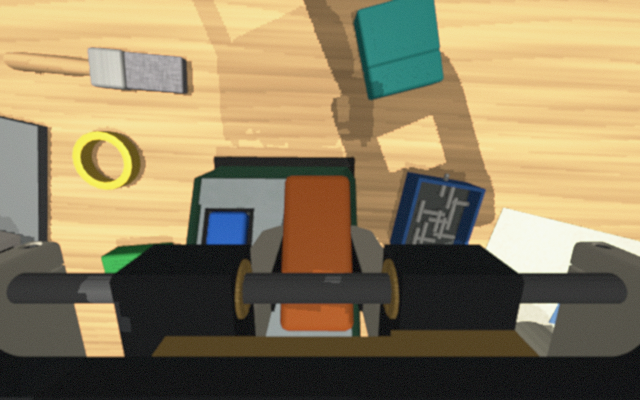

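```bash
cat > fitpark.py <<'E'
from h import *
import pickle,sys
D=pickle.load(open('fix.pkl','rb'))
def orange2(im):
    h=cv2.cvtColor(im,cv2.COLOR_BGR2HSV); return cv2.inRange(h,(2,150,60),(18,255,255))
obs=[]
for c,p in(("top",(383,163)),("side",(379,249))):
    K,V=camof(D[c]); m,ce,st=comp(orange2(D[c]["color"]),np.array(p))
    cn=max(cv2.findContours(m,cv2.RETR_EXTERNAL,cv2.CHAIN_APPROX_NONE)[0],key=len)
    m=np.zeros_like(m);cv2.fillPoly(m,[cv2.convexHull(cn)],255); M=cv2.moments(m,True)
    obs.append((c,K,V,M['m10']/M['m00'],M['m01']/M['m00'],.5*np.arctan2(2*M['mu11'],M['mu20']-M['mu02']),M['m00']))
def pred(p,o):
    P=np.array([(x,y,z) for x in(-40,40) for y in(-18,18) for z in(61,95)])
    q=proj(o[1],o[2],pose(*p,P)).astype(np.float32)*8; M=cv2.moments(cv2.convexHull(q))
    return M['m10']/M['m00']/8,M['m01']/M['m00']/8,.5*np.arctan2(2*M['mu11'],M['mu20']-M['mu02']),M['m00']/64
def res(p,sel):
    r=[]
    for o in obs:
        if o[0] not in sel: continue
        a=pred(p,o); r+=[a[0]-o[3],a[1]-o[4],((a[2]-o[5]+np.pi/2)%np.pi-np.pi/2)*8*(o[0]=="top")]
    return r
for sel in(["top"],["top","side"]):
    f=least_squares(res,[615,-165,-.15],args=(sel,),x_scale=[1,1,.01],diff_step=1e-3); p=f.x
    print(sel,p[:2].round(1),np.degrees(p[2]).round(2),np.round(f.fun,2),[(round(o[6]),round(pred(p,o)[3])) for o in obs])
# tray corners: top rims
K,V=camof(D["top"]);K2,V2=camof(D["side"])
q=np.array([(355,233),(391.5,238.5),(402,156.5),(365,150)])
T=np.array([(-120,55,14),(-120,-55,14),(120,-55,14),(120,55,14)])
g=lambda t:(proj(K,V,pose(*t,T))-q).ravel()
f=least_squares(g,[545,-160,-.15],x_scale=[1,1,.01]);print('tray',f.x[:2],np.degrees(f.x[2]),f.fun.round(1))
for c in("top","side"):
    im=cv2.resize(D[c]["color"],None,fx=4,fy=4,interpolation=cv2.INTER_CUBIC);KK,VV=camof(D[c])
    dr=lambda P,col:[cv2.polylines(im,[np.round(proj(KK,VV,P)*4+2).astype(int)],True,col,1)]
    dr(pose(*f.x,T),(255,255,0))
    for z in(5,61,95): dr(pose(*p,[(40,18,z),(40,-18,z),(-40,-18,z),(-40,18,z)]),(0,255,0))
    cv2.imwrite(f'pics/park_{c}.png',im[560:1000,1360:1660] if c=="top" else im[900:1220,1160:1640])
E
python3 fitpark.py
```

```text
['top'] [ 560.6 -234.2] 76.79 [ 0. -0. -0.] [(78, 512), (238071, 672)]
['top', 'side'] [ 518.6 -132.5] 62.04 [-37.35  15.51   2.1   20.94  35.29  -0.  ] [(78, 485), (238071, 585)]
tray [ 544.30595302 -160.28506927] -8.614645738957165 [-1.4 -0.2  1.2  0.2  0.6 -0.5 -0.3  0.5]
```

View pics/park_top.png

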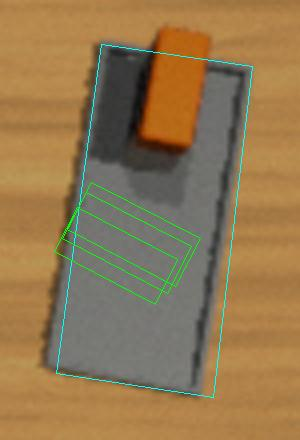

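View pics/park_side.png

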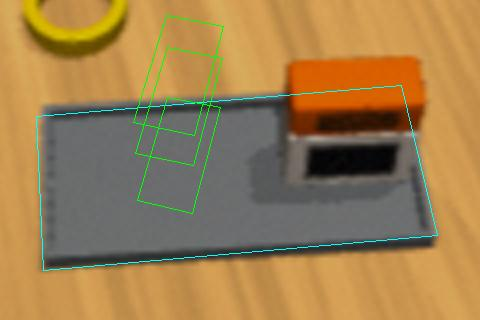

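```bash
sed -i 's/comp(orange2(/comp(orange(/; s/(355,233),(391.5,238.5),(402,156.5),(365,150)/(352.2,232),(391.2,238.9),(402.3,156.6),(365.3,150.9)/' fitpark.py; python3 fitpark.py
```

```text
['top'] [ 623.  -165.9] -11.41 [-0. -0. -0.] [(416, 467), (669, 710)]
['top', 'side'] [ 621.2 -164.3] -11.03 [-0.56  0.64 -0.05  0.65  0.35 -0.  ] [(416, 467), (669, 709)]
tray [ 544.02263506 -158.53374683] -9.745663779746172 [-0.1  0.4 -0.   0.1  0.4  0.  -0.4 -0.5]
```

View pics/park_top.png

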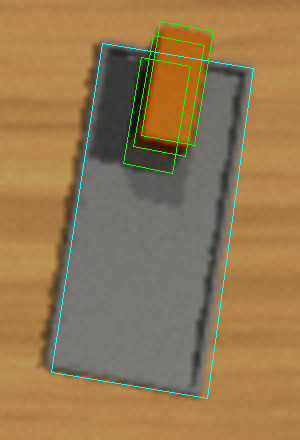

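View pics/park_side.png

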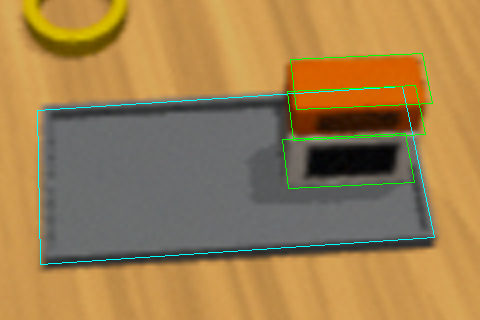

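```bash
python3 - <<'E'
from h import *
from plant import bot
s=bot.state()
print(units(s,(640,-80,225),170))
E
```

```text
(array([-2.707, -6.879, -0.415]), np.float64(2.491), np.float64(-177.54))
```

Call:
{"method": "play_rows", "body": {
  "rows": [
    [[0,-0.15,-0.5,0],[0,-0.5,-1,0.2],[-0.1,-1,-1.2,0.4],[-0.3,-1.6,-1.2,0.7],[-0.6,-2.25,-1.2,1],[-0.9,-2.9,-1.2,1.3],[-1.2,-3.55,-1.2,1.6],[-1.5,-4.2,-1.2,1.9],[-1.8,-4.85,-1.2,2.2],[-2.1,-5.5,-1,2.4],[-2.4,-6.1,-0.8,2.5],[-2.6,-6.5,-0.6,2.5],[-2.7,-6.75,-0.45,2.5],[-2.7,-6.88,-0.4,2.5],[-2.7,-6.88,-0.4,2.5],[-2.7,-6.88,-0.4,2.5]]
  ]
}}

```text
clock: 10.85
tcp_pos: [639.5, -79.1, 225.5]
orientation: [0.274, 3.129, 0.0]
force: [-1.3, 0.5, -2.5]
opening: 35.8
```

```bash
python3 - <<'E'
from h import *
from plant import bot
import pickle
s=bot.state();print(s["tcp_pos"],s["force"],s["opening"],s["clock"],s["qd"].round(3))
D={"s":s}
for c in("wrist","side","top"):
    D[c]=bot.read_camera(c)
pickle.dump(D,open('d6.pkl','wb'))
cv2.imwrite('pics/s6.png',cv2.resize(D["side"]["color"][80:300,240:460],None,fx=2.7,fy=2.7));cv2.imwrite('pics/w6.png',D["wrist"]["color"])
E
```

```text
[639.53060577 -79.11376184 225.47266202] [-1.31380616  0.4565093  -2.50557528] 35.843847324018896 10.85 [ 0.007 -0.007 -0.003 -0.002 -0.001 -0.001]
```

View pics/s6.png

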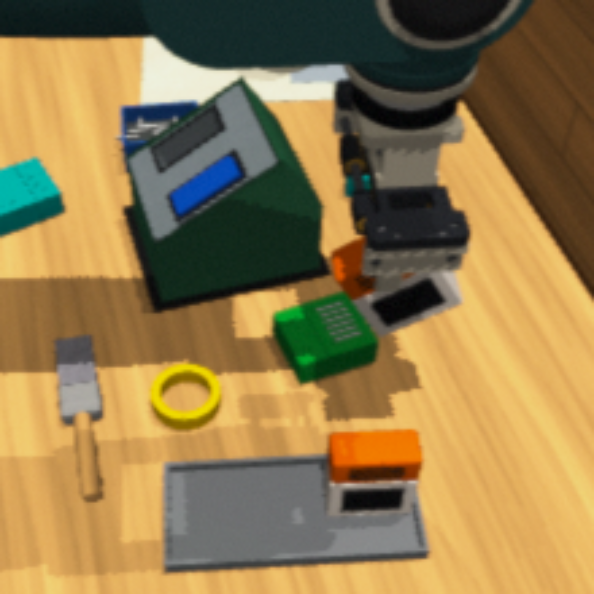

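View pics/w6.png

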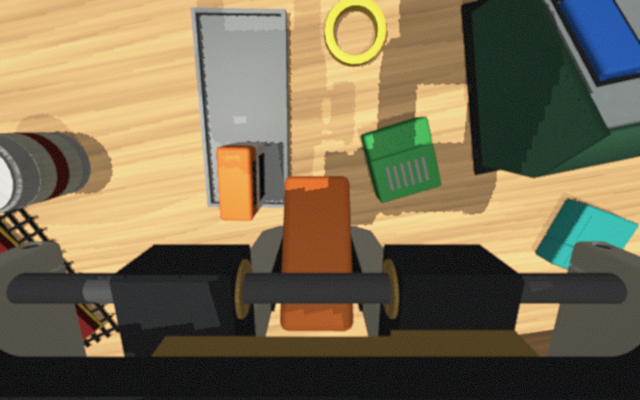

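```bash
python3 - <<'E'
import pickle,cv2
D=pickle.load(open('d6.pkl','rb'))
cv2.imwrite('pics/w6c.png',cv2.resize(D["wrist"]["color"][0:230,170:310],None,fx=4,fy=4,interpolation=cv2.INTER_CUBIC)[:600])
cv2.imwrite('pics/w6d.png',cv2.resize(D["wrist"]["color"][130:230,190:310],None,fx=6,fy=6,interpolation=cv2.INTER_CUBIC))
E
```

```text
(no output)
```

View pics/w6c.png

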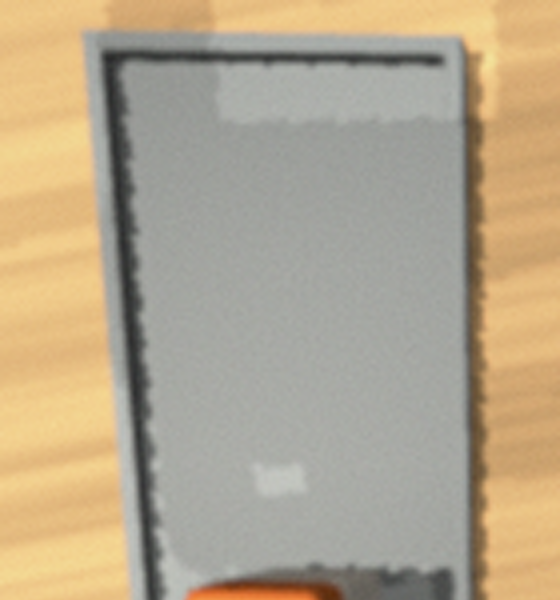

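View pics/w6d.png

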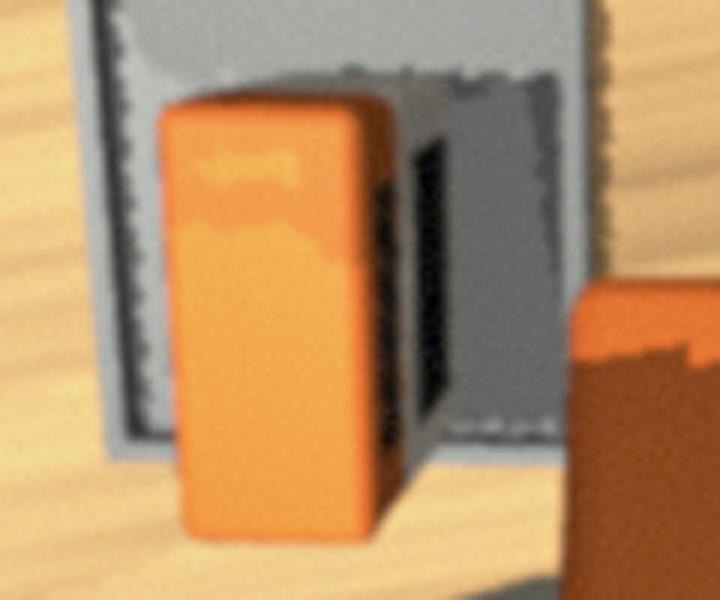

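```bash
cat > fp2.py <<'E'
from h import *
import pickle
D=pickle.load(open('d6.pkl','rb')); s=D["s"];K,V=camof(D["wrist"],s["tcp_pos"],s["orientation"])
q=np.array([(161,103),(353,99),(373,541),(182,541)])
q=(q+.5)/6-.5+[190,130]
T=np.array([(-40,-18,95),(-40,18,95),(40,18,95),(40,-18,95)])
g=lambda t:(proj(K,V,pose(*t,T))-q).ravel()
f=least_squares(g,[618,-164,-.17],x_scale=[1,1,.01]);print('parked',f.x[:2].round(1),np.degrees(f.x[2]).round(2),f.fun.round(1)); p=f.x
# scale-free z check
g2=lambda t:(proj(K,V,pose(*t[:3],T+[0,0,t[3]]))-q).ravel()
f2=least_squares(g2,[618,-164,-.17,0],x_scale=[1,1,.01,1]);print('free z',f2.x.round(2))
q=np.array([((84+.5)/4-.5+170,(33+.5)/4-.5),((465+.5)/4-.5+170,(38+.5)/4-.5),((107+.5)/6-.5+190,(460+.5)/6-.5+130)])
T2=np.array([(-120,-55,14),(-120,55,14),(120,-55,14)])
g=lambda t:(proj(K,V,pose(*t,T2))-q).ravel()
f=least_squares(g,[544,-158,-.17],x_scale=[1,1,.01]);print('tray',f.x[:2].round(1),np.degrees(f.x[2]).round(2),f.fun.round(1)); t=f.x
d=p[:2]-t[:2];c,sn=np.cos(t[2]),np.sin(t[2]);print('parked in tray',d@[c,sn],d@[-sn,c])
# held cap top, assume lean 30 etc
print(units(s,(540,-158,200),180+np.degrees(p[2])))
E
python3 fp2.py
```

```text
parked [ 616.8 -163.2] -11.13 [-2.  -1.3  1.5  0.1  0.9  1.  -0.4  0.4]
free z [ 6.1799e+02 -1.6596e+02 -1.9000e-01 -8.5500e+00]
tray [ 545.8 -156.5] -10.8 [ 0.1 -0.4 -0.  -0.1 -0.   0.6]
parked in tray 70.9962805599142 6.669704202854711
(array([ 1.687, -1.9  ,  0.508]), np.float64(0.227), np.float64(170.0))
```

```bash
python3 - <<'E'
from h import *
from plant import bot
s=bot.state()
print(units(s,(486.6,-138.7,225),169),units(s,(486.6,-138.7,85),169))
E
```

```text
(array([ 2.808, -1.704,  0.009]), np.float64(0.203), np.float64(170.02)) (array([ 2.811, -1.704,  2.809]), np.float64(0.203), np.float64(170.02))
```

Call:
{"method": "play_rows", "body": {
  "rows": [
    [[0.3,-0.15,0,0.05],[0.8,-0.5,0,0.1],[1.4,-0.9,0,0.2],[2,-1.3,0.1,0.2],[2.5,-1.55,0.3,0.2],[2.8,-1.7,0.7,0.2],[2.81,-1.7,1.2,0.2],[2.81,-1.7,1.7,0.2],[2.81,-1.7,2.2,0.2],[2.81,-1.7,2.6,0.2],[2.81,-1.7,2.8,0.2],[2.81,-1.7,2.8,0.2],[2.81,-1.7,2.8,0.2]]
  ]
}}

```text
clock: 12.3
tcp_pos: [487.0, -139.1, 85.9]
orientation: [0.302, 3.126, -0.0]
force: [0.9, -0.7, -2.2]
opening: 35.4
```

```bash
python3 - <<'E'
from h import *
from plant import bot
import pickle
s=bot.state();print(s["tcp_pos"],s["force"],s["opening"],s["clock"],s["qd"].round(3))
D={"s":s}
for c in("side","top"):
    D[c]=bot.read_camera(c)
pickle.dump(D,open('d7.pkl','wb'))
cv2.imwrite('pics/s7.png',cv2.resize(D["side"]["color"][150:320,260:430],None,fx=3.5,fy=3.5))
cv2.imwrite('pics/t7.png',cv2.resize(D["top"]["color"][120:260,320:460],None,fx=4,fy=4))
E
```

```text
[ 486.95962542 -139.12607312   85.88011557] [ 0.86652187 -0.66107269 -2.1821024 ] 35.43983334348881 12.3 [-0.003 -0.005 -0.008 -0.     0.001 -0.   ]
```

View pics/s7.png

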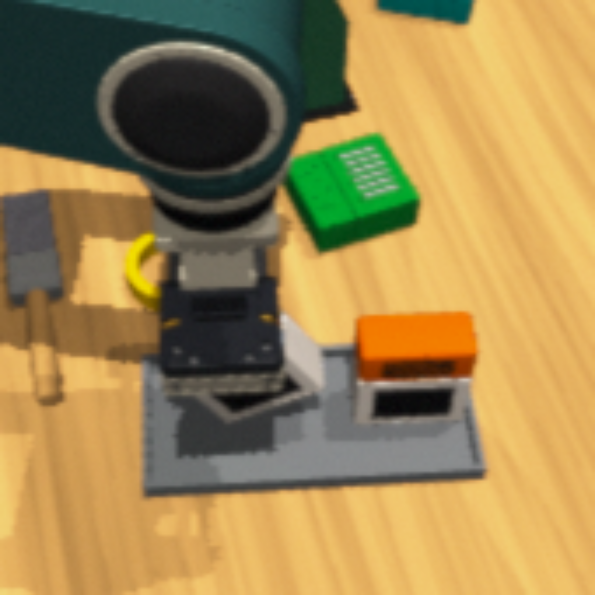

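View pics/t7.png

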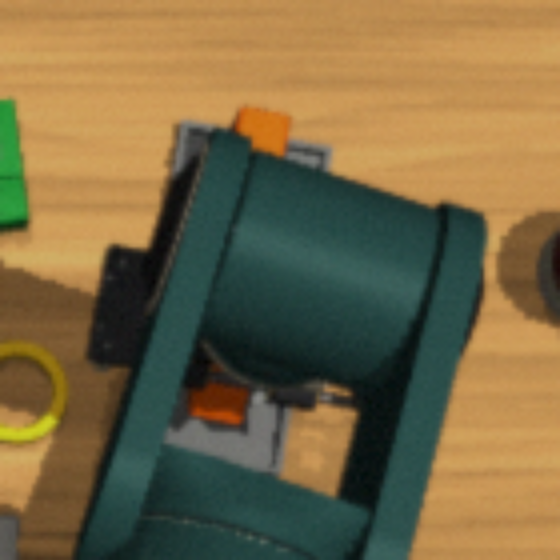

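Call:
{"method": "play_rows", "body": {
  "rows": [
    [[0,0,0.08,0],[0,0,0.16,0],[0,0,0.22,0],[0,0,0.27,0],[0,0,0.29,0],[0,0,0.3,0]]
  ],
  "squeeze": 8
}}

```text
clock: 13.0
tcp_pos: [487.5, -139.4, 71.2]
orientation: [0.302, 3.124, -0.0]
force: [0.7, 1.5, 12.4]
opening: 35.8
```

Call:
{"method": "play_rows", "body": {
  "rows": [
    [[-0.05,0,0,0],[-0.1,0,0,0],[-0.15,0,0,0],[-0.22,0,0.01,0],[-0.3,0,0.02,0],[-0.37,0,0.032,0],[-0.44,0,0.046,0],[-0.52,0,0.066,0],[-0.59,0,0.086,0],[-0.59,0,0.086,0]]
  ]
}}

```text
clock: 14.0
tcp_pos: [515.7, -144.8, 65.0]
orientation: [-0.302, -3.127, -0.0]
force: [1.0, -1.1, -1.7]
opening: 35.6
```

```bash
python3 - <<'E'
from h import *
from plant import bot
import pickle
s=bot.state();print(s["tcp_pos"],s["force"],s["opening"],s["clock"],s["qd"].round(3))
D={"s":s}
for c in("side","wrist"):
    D[c]=bot.read_camera(c)
cv2.imwrite('pics/s8.png',cv2.resize(D["side"]["color"][150:320,260:430],None,fx=3.5,fy=3.5))
cv2.imwrite('pics/w8.png',D["wrist"]["color"])
E
```

```text
[ 515.72696877 -144.83163321   65.01933507] [ 1.02190936 -1.14676226 -1.71502727] 35.59170526900703 14.0 [ 0.001 -0.01   0.008  0.001  0.002 -0.001]
```

View pics/s8.png

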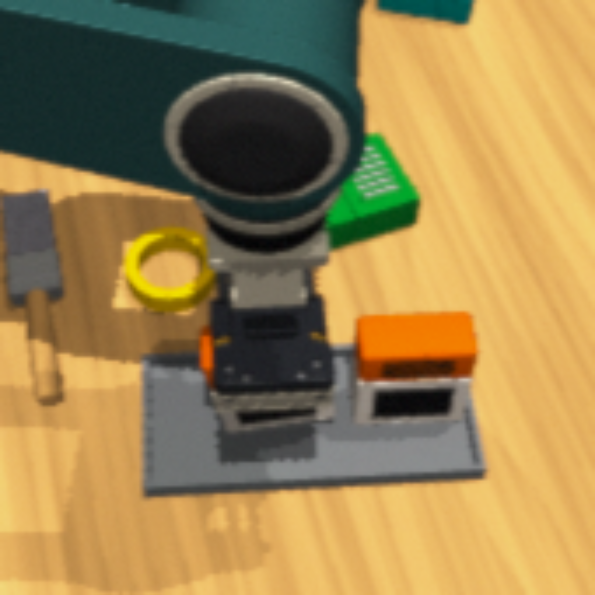

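View pics/w8.png

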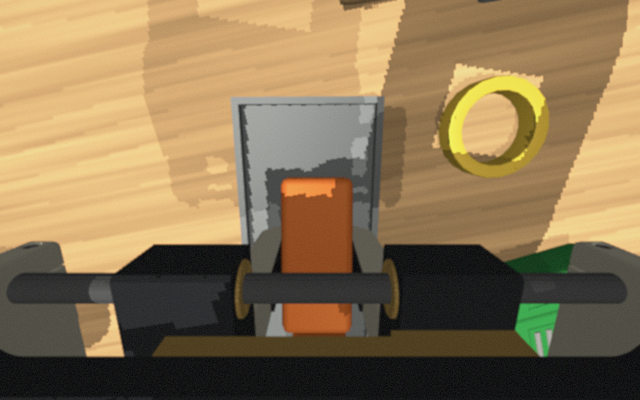

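Call:
{"method": "play_rows", "body": {
  "rows": [
    [[-0.03,0,0.02,0],[-0.06,0,0.04,0],[-0.1,0,0.06,0],[-0.14,0,0.08,0],[-0.19,0,0.11,0],[-0.24,0,0.13,0],[-0.27,0,0.15,0],[-0.27,0,0.15,0]]
  ]
}}

```text
clock: 14.9
tcp_pos: [529.0, -147.4, 57.9]
orientation: [0.302, 3.127, 0.0]
force: [2.2, 0.4, 1.2]
opening: 36.0
```

```bash
python3 - <<'E'
from h import *
from plant import bot
import pickle
s=bot.state();print(s["tcp_pos"],s["force"],s["opening"],s["clock"],s["qd"].round(3))
D={"s":s}
for c in("side","wrist"):
    D[c]=bot.read_camera(c)
cv2.imwrite('pics/s9.png',cv2.resize(D["side"]["color"][210:300,290:410],None,fx=6,fy=6,interpolation=cv2.INTER_CUBIC))
E
```

```text
[ 529.00919236 -147.4454327    57.91685919] [2.16737626 0.40469317 1.15280536] 35.982670140590244 14.9 [-0.001 -0.007  0.005  0.001 -0.005 -0.002]
```

View pics/s9.png

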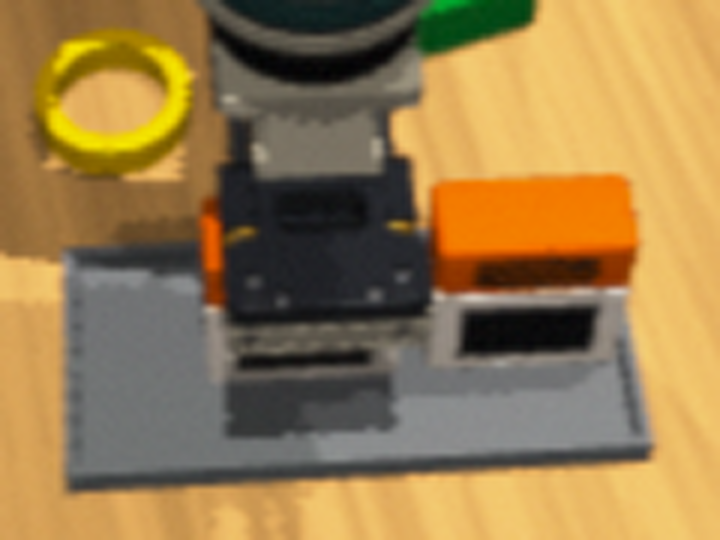

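Call:
{"method": "play_rows", "body": {
  "rows": [
    [[0,0,0,0],[0,0,0,0],[0,0,0,0],[0,0,0,0]]
  ],
  "fingers": -0.2
}}

```text
clock: 15.4
tcp_pos: [528.6, -147.4, 57.9]
orientation: [-0.302, -3.127, -0.0]
force: [-0.0, -0.9, 0.9]
opening: 55.4
```

Call:
{"method": "play_rows", "body": {
  "rows": [
    [[0,0,-0.4,0],[0,0,-1,0],[-0.3,0.2,-1.8,0],[-0.9,0.7,-2.4,0],[-1.6,1.3,-2.8,0],[-2,1.7,-3,0],[-2.2,1.9,-3.2,0],[-2.2,1.9,-3.2,0],[-2.2,1.9,-3.2,0]]
  ]
}}

```text
clock: 16.3
tcp_pos: [654.6, -75.3, 217.4]
orientation: [-0.302, -3.126, 0.0]
force: [0.0, -0.2, 0.2]
opening: 56.0
```

```bash
python3 - <<'E'
from h import *
from plant import bot
import pickle
s=bot.state();print(s["tcp_pos"],s["force"],s["opening"],s["clock"],s["qd"].round(3))
D={"s":s}
for c in("side","wrist","top"):
    D[c]=bot.read_camera(c)
pickle.dump(D,open('d10.pkl','wb'))
cv2.imwrite('pics/s10.png',cv2.resize(D["side"]["color"][210:300,290:410],None,fx=6,fy=6,interpolation=cv2.INTER_CUBIC))
cv2.imwrite('pics/w10.png',D["wrist"]["color"])
E
```

```text
[654.58793157 -75.33878568 217.43973652] [ 0.01928799 -0.18647538  0.19702456] 55.9788467678559 16.3 [-0.014 -0.011  0.02   0.002 -0.001  0.001]
```

View pics/s10.png

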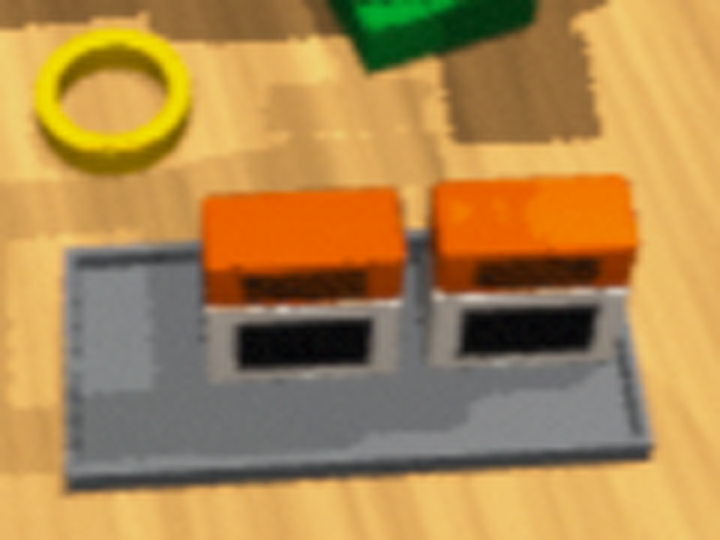

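View pics/w10.png

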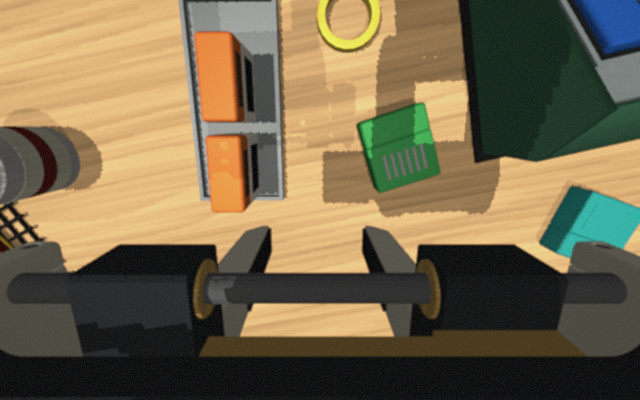

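```bash
python3 - <<'E'
import pickle,cv2
D=pickle.load(open('d10.pkl','rb'))
cv2.imwrite('pics/w10c.png',cv2.resize(D["wrist"]["color"][20:220,180:290],None,fx=3,fy=3,interpolation=cv2.INTER_CUBIC))
cv2.imwrite('pics/w10d.png',cv2.resize(D["wrist"]["color"][20:130,180:280],None,fx=5.4,fy=5.4,interpolation=cv2.INTER_CUBIC))
cv2.imwrite('pics/w10e.png',cv2.resize(D["wrist"]["color"][115:225,180:280],None,fx=5.4,fy=5.4,interpolation=cv2.INTER_CUBIC))
E
```

```text
(no output)
```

View pics/w10d.png

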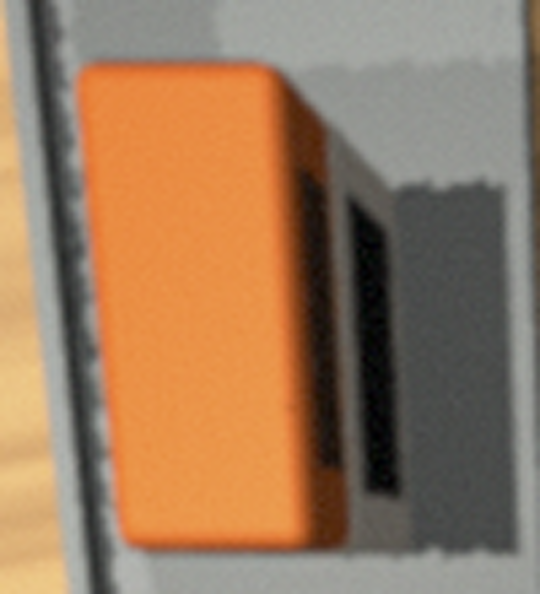

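View pics/w10e.png

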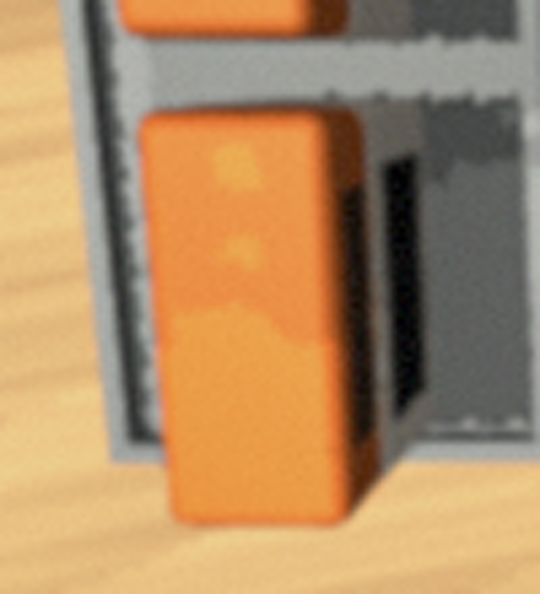

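```bash
cat > fp3.py <<'E'
from h import *
import pickle
D=pickle.load(open('d10.pkl','rb')); s=D["s"];K,V=camof(D["wrist"],s["tcp_pos"],s["orientation"])
T=np.array([(-40,-18,95),(-40,18,95),(40,18,95),(40,-18,95)])
T[:, :2]=T[:, :2]-np.sign(T[:, :2])*0.7
out=[]
for n,q,oy in(("held",[(80,64),(276,64),(306,550),(122,548)],20),("parked",[(141,113),(325,110),(348,525),(172,525)],115)):
    q=(np.array(q)+.5)/5.4-.5+[180,oy]
    g=lambda t:(proj(K,V,pose(*t,T))-q).ravel()
    f=least_squares(g,[600,-164,-.17],x_scale=[1,1,.01]);print(n,f.x[:2].round(1),np.degrees(f.x[2]).round(2),f.fun.round(1)); out.append(f.x)
h,p=out
for yaw in (p[2],h[2],np.radians(-11)):
    d=h[:2]-p[:2];c,sn=np.cos(yaw),np.sin(yaw);print(d@[c,sn],d@[-sn,c])
E
python3 fp3.py
```

```text
held [ 527.6 -146.7] -11.35 [-0.8 -0.   0.7  0.2  0.6 -0.2 -0.5 -0. ]
parked [ 617.7 -162.7] -11.58 [-0.5 -0.2  0.2  0.7  0.1 -0.1  0.2 -0.4]
-91.52011429505121 -2.4292207337937826
-91.52915990036746 -2.0604178910350743
-91.5400328816844 -1.5016038002317829
```

```bash
python3 - <<'E'
from h import *
from plant import bot
s=bot.state()
print(units(s,(528.4,-147.1,53),169))
E
```

```text
(array([ 2.192, -1.883,  3.292]), np.float64(-0.015), np.float64(168.92))
```

Call:
{"method": "play_rows", "body": {
  "rows": [
    [[0.2,-0.2,0,0],[0.7,-0.7,0,0],[1.4,-1.3,0.1,0],[1.9,-1.7,0.3,0],[2.19,-1.88,0.8,0],[2.19,-1.88,1.4,0],[2.19,-1.88,2,0],[2.19,-1.88,2.6,0],[2.19,-1.88,3,0],[2.19,-1.88,3.28,0],[2.19,-1.88,3.28,0],[2.19,-1.88,3.28,0]]
  ],
  "fingers": -0.5
}}

```text
clock: 17.65
tcp_pos: [529.4, -146.8, 54.8]
orientation: [0.303, 3.126, -0.0]
force: [-0.2, -0.5, -0.1]
opening: 69.8
```

Call:
{"method": "play_rows", "body": {
  "rows": [
    [[0,0,0,0],[0,0,0,0],[0,0,0,0],[0,0,0,0],[0,0,0,0],[0,0,0,0],[0,0,0,0]]
  ],
  "fingers": 1,
  "squeeze": 8
}}

```text
clock: 18.35
tcp_pos: [529.5, -146.6, 54.2]
orientation: [0.302, 3.127, -0.0]
force: [0.6, -0.5, 2.9]
opening: 35.5
```

Call:
{"method": "play_rows", "body": {
  "rows": [
    [[-0.03,0.01,0,0],[-0.07,0.026,0,0],[-0.11,0.026,0,0],[-0.15,0.026,0,0],[-0.18,0.026,0,0],[-0.18,0.026,0,0],[-0.18,0.026,0,0]]
  ]
}}

```text
clock: 19.05
tcp_pos: [538.6, -147.5, 54.7]
orientation: [0.302, 3.127, -0.002]
force: [-5.4, -3.4, 9.9]
opening: 36.0
```

Call:
{"method": "play_rows", "body": {
  "rows": [
    [[-0.01,0,0,0],[-0.02,0,0,0],[-0.03,0,0,0],[-0.03,0,0,0]]
  ]
}}

```text
clock: 19.45
tcp_pos: [540.0, -147.7, 54.8]
orientation: [-0.302, -3.127, 0.002]
force: [-6.9, -3.4, 9.4]
opening: 36.2
```

Call:
{"method": "play_rows", "body": {
  "rows": [
    [[-0.01,0,0,0],[-0.02,0,0,0],[-0.03,0,0,0],[-0.03,0,0,0]]
  ]
}}

```text
clock: 19.85
tcp_pos: [541.5, -148.0, 54.8]
orientation: [0.302, 3.127, -0.002]
force: [-5.8, -2.8, 9.9]
opening: 35.9
```

```bash
python3 - <<'E'
from h import *
from plant import bot
import pickle
s=bot.state();print(s["tcp_pos"],s["force"],s["opening"],s["clock"],s["qd"].round(3))
D={"s":s}
for c in("side",):
    D[c]=bot.read_camera(c)
cv2.imwrite('pics/s11.png',cv2.resize(D["side"]["color"][210:300,290:410],None,fx=6,fy=6,interpolation=cv2.INTER_CUBIC))
E
```

```text
[ 541.47388865 -148.04266093   54.7937935 ] [-5.81270537 -2.80280705  9.86479843] 35.917737240948014 19.85 [-0.    -0.     0.001  0.    -0.002  0.   ]
```

View pics/s11.png

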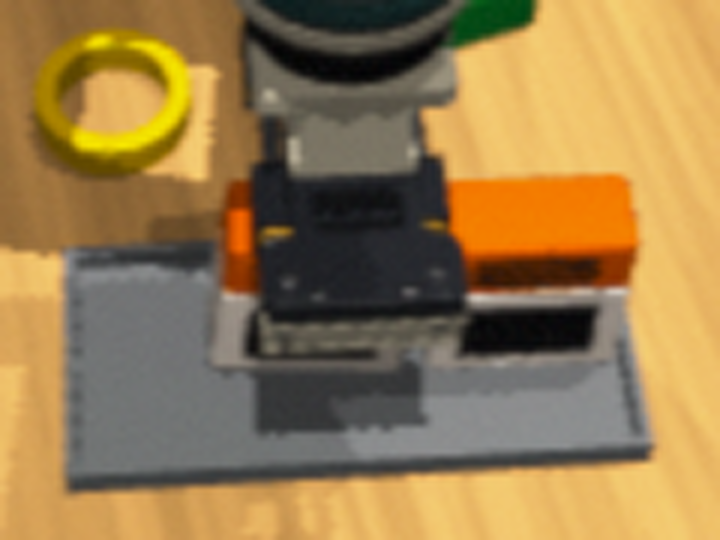

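Call:
{"method": "play_rows", "body": {
  "rows": [
    [[0.05,0,-0.02,0],[0.1,0,-0.03,0],[0.15,0,-0.03,0],[0.2,0,-0.02,0],[0.23,0,-0.01,0],[0.23,0,-0.01,0],[0.23,0,-0.01,0]]
  ]
}}

```text
clock: 20.6
tcp_pos: [530.1, -145.3, 54.5]
orientation: [-0.302, -3.127, -0.0]
force: [-2.0, -0.1, -1.9]
opening: 35.7
```

```bash
python3 - <<'E'
from h import *
from plant import bot
import pickle
s=bot.state();print(s["tcp_pos"],s["force"],s["opening"],s["clock"],s["qd"].round(3))
D={"s":s}
for c in("side",):
    D[c]=bot.read_camera(c)
cv2.imwrite('pics/s12.png',cv2.resize(D["side"]["color"][210:300,290:410],None,fx=6,fy=6,interpolation=cv2.INTER_CUBIC))
E
```

```text
[ 530.08771294 -145.27582662   54.52180857] [-1.95101659 -0.05747264 -1.85419172] 35.70186488176447 20.6 [ 0.002  0.002 -0.002 -0.002  0.003 -0.001]
```

View pics/s12.png

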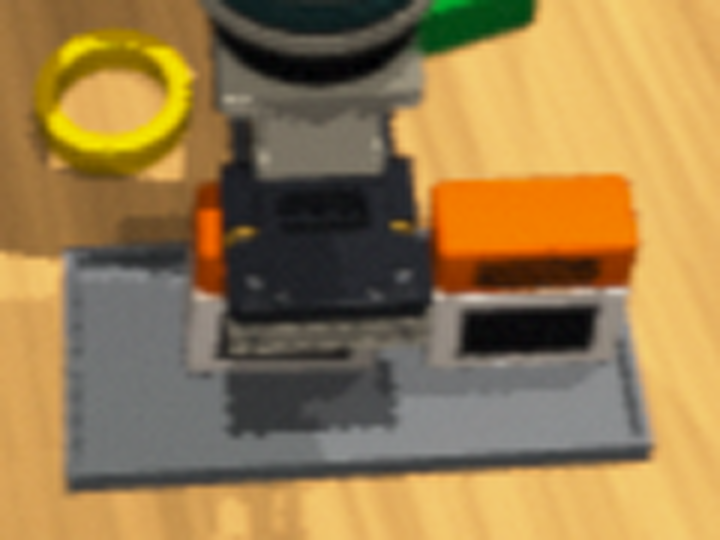

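Call:
{"method": "play_rows", "body": {
  "rows": [
    [[0,0,0.01,0],[0,0,0.03,0],[0,0,0.04,0]]
  ]
}}

```text
clock: 20.95
tcp_pos: [530.6, -145.4, 53.6]
orientation: [0.302, 3.126, -0.0]
force: [-4.7, 1.2, 11.3]
opening: 35.8
```

Call:
{"method": "play_rows", "body": {
  "rows": [
    [[0,0,0.04,0],[0,0,0.04,0],[0,0,0.04,0],[0,0,0.04,0]]
  ],
  "fingers": -0.2
}}

```text
clock: 21.35
tcp_pos: [530.1, -145.3, 50.4]
orientation: [-0.302, -3.127, -0.0]
force: [-0.2, 0.2, -0.2]
opening: 55.5
```

Call:
{"method": "play_rows", "body": {
  "rows": [
    [[0,0,-0.4,0],[0,0,-1,0],[-0.3,0.2,-1.8,0],[-0.9,0.7,-2.4,0],[-1.6,1.3,-2.8,0],[-2,1.7,-3,0],[-2.2,1.9,-3.2,0],[-2.2,1.9,-3.2,0],[-2.2,1.9,-3.2,0],[-2.2,1.9,-3.2,0]]
  ]
}}

```text
clock: 22.35
tcp_pos: [655.6, -73.7, 209.9]
orientation: [-0.303, -3.126, 0.0]
force: [-0.1, -0.3, 0.2]
opening: 55.8
```

```bash
python3 - <<'E'
from h import *
from plant import bot
import pickle
s=bot.state();print(s["tcp_pos"],s["force"],s["opening"],s["clock"],s["qd"].round(3))
D={"s":s}
for c in("side","wrist","top"):
    D[c]=bot.read_camera(c)
pickle.dump(D,open('d13.pkl','wb'))
cv2.imwrite('pics/s13.png',cv2.resize(D["side"]["color"][210:300,290:410],None,fx=6,fy=6,interpolation=cv2.INTER_CUBIC))
cv2.imwrite('pics/w13d.png',cv2.resize(D["wrist"]["color"][10:120,180:280],None,fx=5.4,fy=5.4,interpolation=cv2.INTER_CUBIC))
cv2.imwrite('pics/w13e.png',cv2.resize(D["wrist"]["color"][115:225,180:280],None,fx=5.4,fy=5.4,interpolation=cv2.INTER_CUBIC))
E
```

```text
[655.55780987 -73.67223851 209.86719576] [-0.09744194 -0.27839558  0.20608803] 55.75256316896234 22.35 [-0.003 -0.002 -0.001  0.001  0.002  0.003]
```

View pics/s13.png

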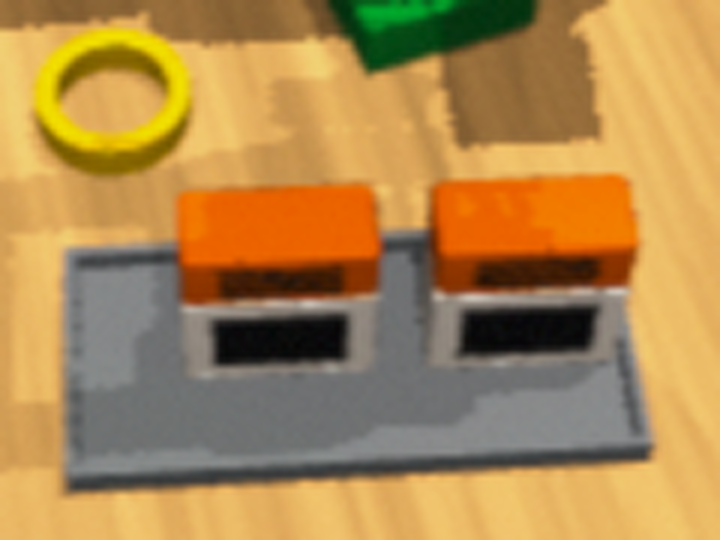

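View pics/w13d.png

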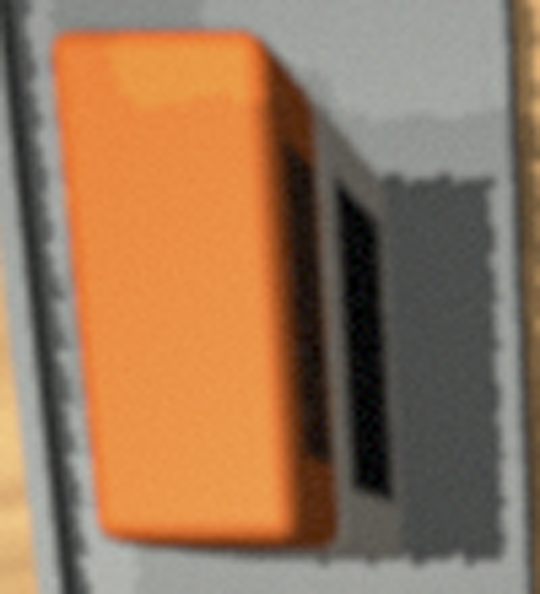

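View pics/w13e.png

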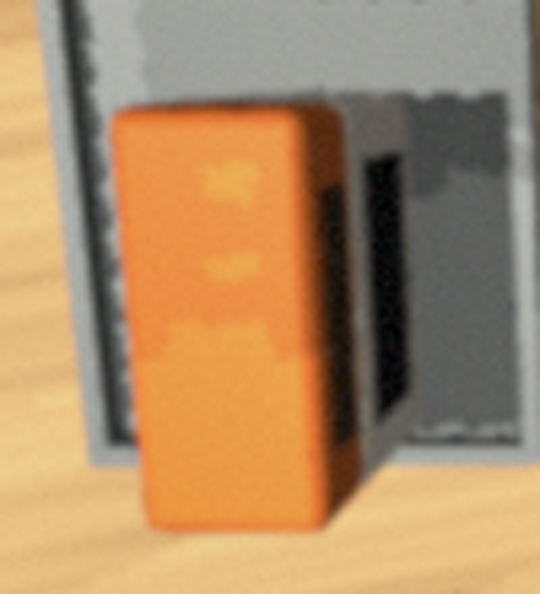

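```bash
sed -e "s/d10.pkl/d13.pkl/; s/\[(80,64).*,20)/[(55,34),(254,33),(295,539),(103,537)],10)/; s/\[(141,113).*\],115)/[(111,106),(301,105),(327,529),(145,529)],115)/" fp3.py > fp4.py; python3 fp4.py
```

```text
held [ 518.3 -142.7] -10.79 [-1.2 -0.3  1.2 -0.3  0.4  0.1 -0.4  0.6]
parked [ 616.8 -162.9] -11.62 [-0.3 -0.2  0.2  0.4 -0.1  0.   0.3 -0.3]
-100.51039602092271 -0.02621211843449776
-100.4999939907017 1.4462376107660648
-100.50470761630787 1.0696458845507497
```

```bash
python3 - <<'E'
from h import *
from plant import bot
s=bot.state()
print(units(s,(455.3,-130.7,32),168.6))
E
```

```text
(array([ 3.714, -1.889,  3.567]), np.float64(0.064), np.float64(168.92))
```

Call:
{"method": "play_rows", "body": {
  "rows": [
    [[0.3,-0.2,0,0.06],[0.9,-0.5,0,0.06],[1.6,-0.9,0,0.06],[2.3,-1.3,0,0.06],[3,-1.6,0,0.06],[3.5,-1.8,0.1,0.06],[3.71,-1.89,0.4,0.06],[3.71,-1.89,1,0.06],[3.71,-1.89,1.7,0.06],[3.71,-1.89,2.4,0.06],[3.71,-1.89,3,0.06],[3.71,-1.89,3.4,0.06],[3.71,-1.89,3.56,0.06],[3.71,-1.89,3.56,0.06],[3.71,-1.89,3.56,0.06]]
  ],
  "fingers": 1
}}

```text
clock: 24.0
tcp_pos: [456.6, -130.6, 33.6]
orientation: [0.31, 3.125, -0.0]
force: [0.4, -0.5, -0.1]
opening: 0.6
```

```bash
python3 - <<'E'
from h import *
from plant import bot
s=bot.state();print(s["tcp_pos"],s["force"],s["opening"],s["clock"],s["qd"].round(3))
d=s["tcp_pos"][:2]-[617,-163.3];a=np.radians(-11.4);print(d@[np.cos(a),np.sin(a)],d@[-np.sin(a),np.cos(a)],units(s,s["tcp_pos"],168.6))
w=bot.read_camera("side");cv2.imwrite('pics/s14.png',cv2.resize(w["color"][190:300,280:410],None,fx=5,fy=5,interpolation=cv2.INTER_CUBIC))
E
```

```text
[ 456.58298801 -130.62665551   33.61753424] [ 0.41246386 -0.48435332 -0.11426885] 0.5732014086480303 24.0 [ 0.    -0.004 -0.007  0.001 -0.     0.001]
-163.71029914741888 0.3211378373016009 (array([0., 0., 0.]), np.float64(0.011), np.float64(168.65))
```

View pics/s14.png

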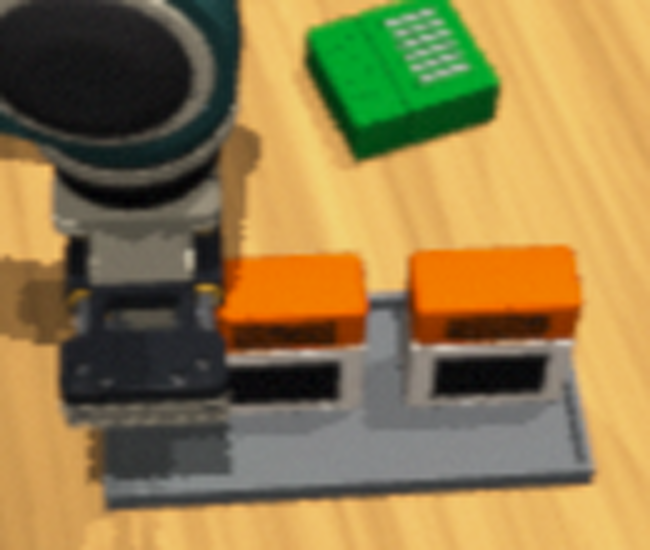

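Call:
{"method": "play_rows", "body": {
  "rows": [
    [[-0.08,0,0,0],[-0.16,0,0,0],[-0.23,0,0,0],[-0.28,0,0,0],[-0.33,0,0,0],[-0.38,0,0,0],[-0.43,0,0,0],[-0.48,0,0,0],[-0.53,0,0,0],[-0.58,0,0,0],[-0.62,0,0,0],[-0.65,0,0,0],[-0.67,0,0,0],[-0.67,0,0,0]]
  ]
}}

```text
clock: 25.45
tcp_pos: [489.2, -137.0, 32.4]
orientation: [0.31, 3.126, -0.0]
force: [0.6, -0.2, -0.2]
opening: 0.5
```

```bash
python3 - <<'E'
from h import *
from plant import bot
s=bot.state();print(s["tcp_pos"],s["force"],s["torque"],s["clock"])
d=s["tcp_pos"][:2]-[617,-163.3];a=np.radians(-11.4);print(d@[np.cos(a),np.sin(a)],d@[-np.sin(a),np.cos(a)])
w=bot.read_camera("side");cv2.imwrite('pics/s15.png',cv2.resize(w["color"][210:300,290:410],None,fx=6,fy=6,interpolation=cv2.INTER_CUBIC))
E
```

```text
[ 489.19813123 -137.01446201   32.42448704] [ 0.57198986 -0.24551776 -0.16661025] [ 0.01332623  0.04063647 -0.03936761] 25.45
-130.47601754714057 0.5059777227920222
```

View pics/s15.png

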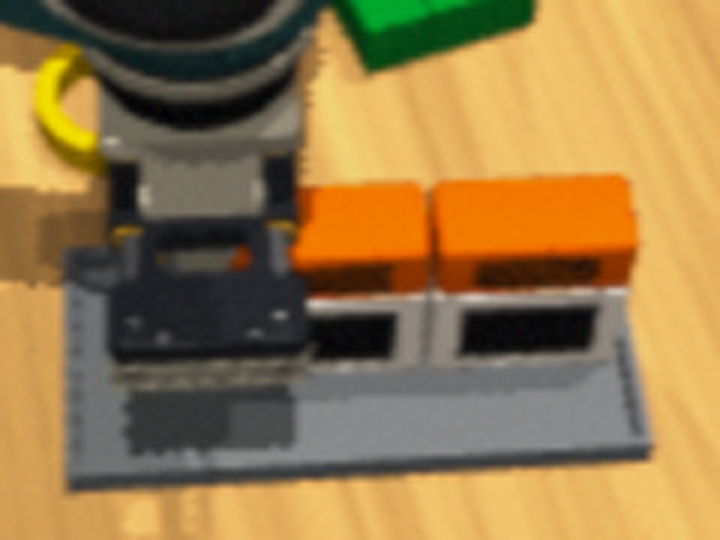

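Call:
{"method": "play_rows", "body": {
  "rows": [
    [[-0.02,0,0,0],[-0.04,0,0,0],[-0.055,0,0,0],[-0.06,0,0,0]]
  ]
}}

```text
clock: 25.9
tcp_pos: [491.9, -137.6, 32.4]
orientation: [-0.31, -3.126, -0.0]
force: [-3.5, 0.6, 1.4]
opening: 0.3
```

```bash
python3 - <<'E'
from h import *
from plant import bot
s=bot.state();print(s["tcp_pos"],s["force"],s["torque"],s["clock"])
w=bot.read_camera("side");cv2.imwrite('pics/s16.png',cv2.resize(w["color"][225:285,330:410],None,fx=9,fy=9,interpolation=cv2.INTER_CUBIC))
E
```

```text
[ 491.89554372 -137.57069616   32.43224405] [-3.47889903  0.63536394  1.38593795] [ 0.05688974  0.45270655 -0.00883976] 25.9
```

View pics/s16.png

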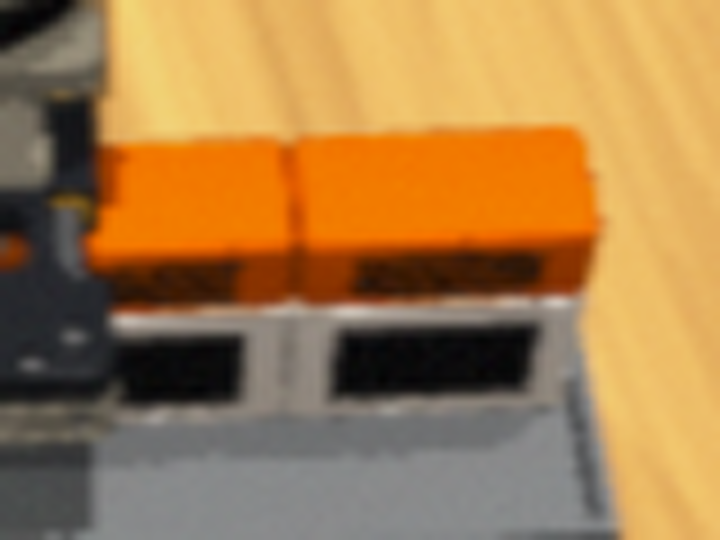

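Call:
{"method": "play_rows", "body": {
  "rows": [
    [[-0.01,0,0,0],[-0.02,0,0,0],[-0.03,0,0,0],[-0.03,0,0,0]]
  ]
}}

```text
clock: 26.35
tcp_pos: [493.5, -137.9, 32.4]
orientation: [0.31, 3.126, 0.0]
force: [-1.1, -0.2, -1.8]
opening: 0.6
```

```bash
python3 - <<'E'
from h import *
from plant import bot
s=bot.state();print(s["tcp_pos"],s["force"],s["torque"],s["clock"])
w=bot.read_camera("side");cv2.imwrite('pics/s17.png',cv2.resize(w["color"][225:285,330:410],None,fx=9,fy=9,interpolation=cv2.INTER_CUBIC))
E
```

```text
[ 493.48241663 -137.85141837   32.42813786] [-1.14926342 -0.24168607 -1.75943985] [0.10437853 0.22523173 0.02872085] 26.35
```

View pics/s17.png

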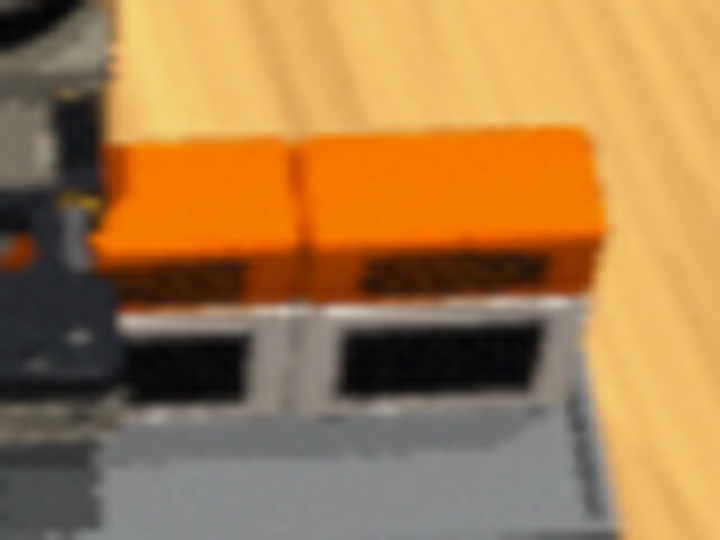

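Call:
{"method": "play_rows", "body": {
  "rows": [
    [[0.05,0,0,0],[0.3,0,0,0],[0.6,0,-0.1,0],[0.7,0,-0.7,0],[0.5,0.2,-1.5,0],[0,0.7,-2.3,0],[-0.7,1.1,-3,0],[-1.5,1.5,-3.6,0],[-2.2,1.8,-3.7,0],[-2.8,1.9,-3.7,0],[-2.9,1.9,-3.7,0],[-2.9,1.9,-3.7,0],[-2.9,1.9,-3.7,0]]
  ]
}}

```text
clock: 27.7
tcp_pos: [653.1, -73.3, 217.5]
orientation: [-0.311, -3.126, 0.0]
force: [0.0, 0.5, -0.3]
opening: 0.3
```

```bash
python3 - <<'E'
from h import *
from plant import bot
import pickle
s=bot.state();print(s["tcp_pos"],s["force"],s["opening"],s["clock"],s["qd"].round(3))
D={"s":s}
for c in("side","wrist","top"):
    D[c]=bot.read_camera(c)
pickle.dump(D,open('d18.pkl','wb'))
cv2.imwrite('pics/s18.png',cv2.resize(D["side"]["color"][225:285,310:410],None,fx=7,fy=7,interpolation=cv2.INTER_CUBIC))
cv2.imwrite('pics/side18.png',D["side"]["color"])
cv2.imwrite('pics/w18.png',D["wrist"]["color"])
E
```

```text
[653.13260538 -73.33426877 217.51195894] [ 0.02835759  0.54560962 -0.27653796] 0.32707381253412754 27.7 [-0.001 -0.012  0.003 -0.001  0.     0.002]
```

View pics/s18.png

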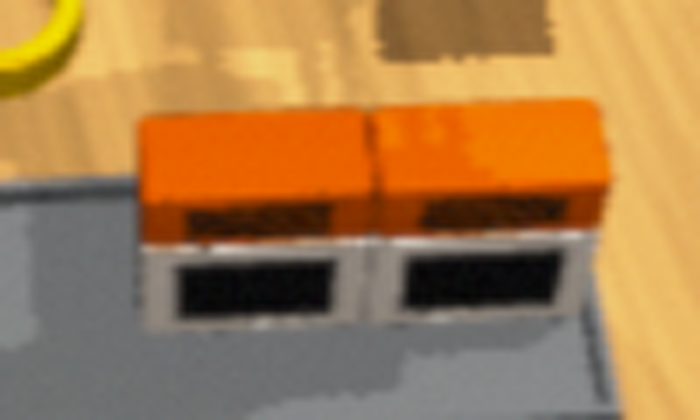

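View pics/w18.png

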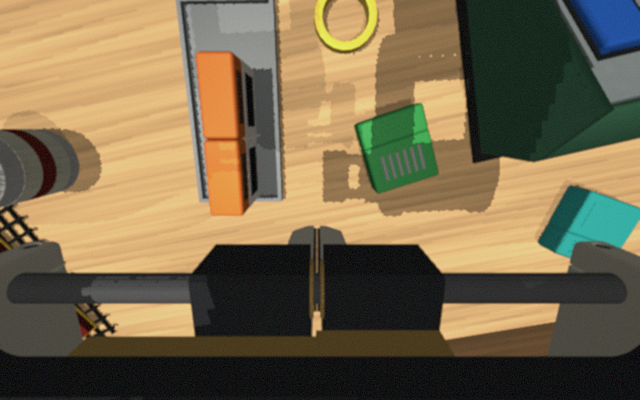

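View pics/side18.png

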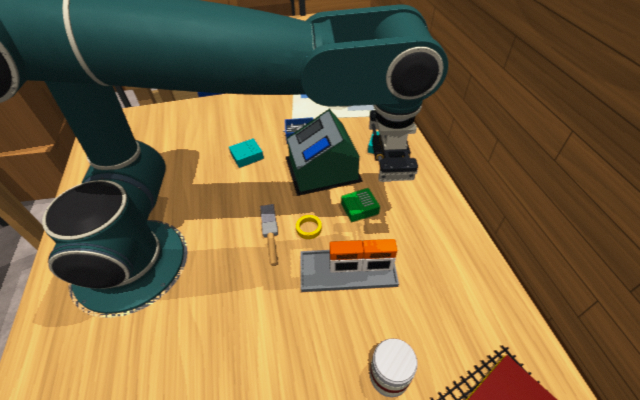

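```bash
python3 - <<'E'
import pickle,cv2
D=pickle.load(open('d18.pkl','rb'))
im=D["wrist"]["color"]
cv2.imwrite('pics/w18c.png',cv2.resize(im[100:180,185:275],None,fx=7,fy=7,interpolation=cv2.INTER_CUBIC))
cv2.imwrite('pics/w18d.png',cv2.resize(im[40:225,185:275],None,fx=3.2,fy=3.2,interpolation=cv2.INTER_CUBIC))
# orange edge columns per row
h=cv2.cvtColor(im,cv2.COLOR_BGR2HSV)
import numpy as np
for r in list(range(55,136,8))+list(range(142,212,8)):
    g=im[r].astype(float); sat=(g[:,2]-g[:,0])
    row=sat[185:260]; i=np.where(row>105)[0]; k=i[0]; 
    sub=185+k-(row[k]-105)/(row[k]-row[k-1]) 
    print(r,round(sub,2))
E
```

```text
55 195.59
63 196.2
71 196.97
79 197.76
87 198.54
95 199.35
103 200.13
111 200.86
119 201.73
127 202.49
135 203.43
142 203.9
150 204.32
158 204.95
166 205.78
174 206.63
182 207.18
190 207.94
198 208.55
206 208.31
```

View pics/w18c.png

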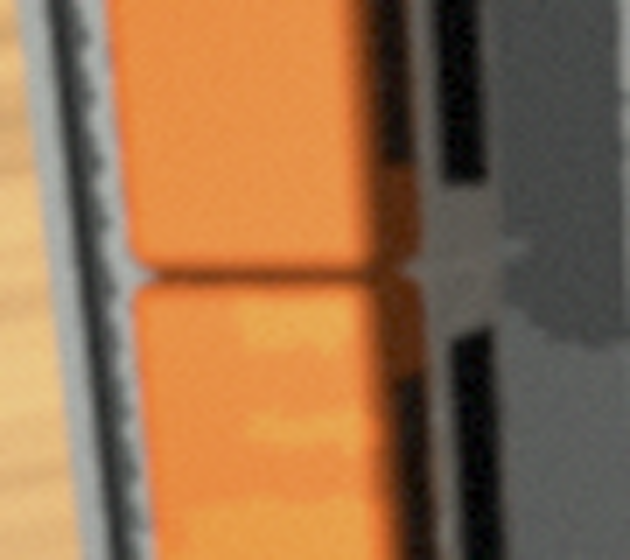

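View pics/w18d.png

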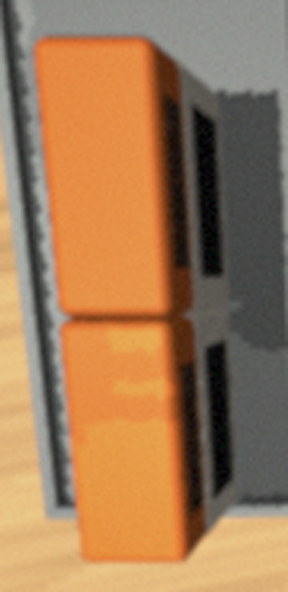

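```bash
python3 - <<'E'
from plant import bot
print(bot.job_done(), bot.state()["clock"])
E
```

```text
the job is handed in; nothing more can be done
the job is handed in; nothing more can be done
```

The empty cassette is now upright in the grey tray, flush against the parked one, and I handed the job in at about 28 s, within the 50 s limit.

**What I did:**
- I pushed the empty in the left bay until its latch tripped; it sprang up and I drew it out along the bay.
- I pivoted it upright on the tray floor and let go. It stood about 11 mm short of the parked cassette.
- I gripped it again to slide it up, but it only tilted and ended further back, with a gap of about 20 mm. I set it down, released it, and pushed it flush with the shut fingers low on its end face.

**Last checks:**
- **Contact:** at the end of the push the parked cassette moved 1–2 mm together with the empty, so they were touching. Only a thin, even dark seam shows between the caps, which matches their rounded edges.
- **Alignment:** the side edges line up to within about 0.7 mm, with no visible yaw error.
- **Rest of the scene:** the blue-capped cassette is still latched. The tape, brush, green block, tin and tray look undisturbed.
- **Robot:** it is clear of everything. The highest force reading between moves was about 12 N.
- **Disagreement:** the fixed cameras put the parked cassette about 4 mm further away than the wrist camera did. I used the wrist camera, which agreed with the contact.

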